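Clear down the grinding bench

ROBOT

A 6-joint arm with a two-finger parallel gripper is mounted at the origin on the work surface. World frame = base frame: x ahead of the robot, y to its left, z up, the work surface at z = 0. Lengths are in m, angles in rad, forces in N, time in s.
With the tool pointing down it reaches from about 0.25 to 0.775 m from the base axis. Payload 4 kg.
Tool frame: the origin (TCP) lies between the finger pads; the fingertips stand 14 mm ahead of it and the grasp point (between the pads) lies 5 mm behind it (ctrl.finger_overhang is the distance from the TCP to the fingertips, in m); z points along the fingers, y is the line along which they close (so a half turn about z gives the same grasp; the last joint's range is limited). The gripper opens to 94 mm and grips with 3 to 60 N. Pads are 16 mm wide; open, the fingers measure 119 mm over their backs; the gripper's body (75 mm by 177 mm) begins 78 mm behind the grasp point.
Start: joints at [1.03, 0.087, 1.371, -0, 1.684, -0.103], TCP at [0.233, 0.498, 0.22] pointing down, gripper open.
Joint ranges: [-3.1, 3.1], [-0.76, 2.03], [0.27, 2.55], [-1.08, 4.22], [0.17, 2.65], [-2.57, 2.57]. Speed limits (rad/s): [2.79, 2.79, 3.14, 3.14, 3.14, 3.14].

INTERFACE

Orientations are given as a unit quaternion [x, y, z, w].
In Python, from bench import ctrl, camrig, job gives the robot as it stands (ctrl), with the cameras (camrig) and the job (job).
- The arm moves only by the tool drive_effector, called by a JSON object that holds its "api" and its "payload", one argument or row to a line. Schema: {"type":"object","properties":{"offsets":{"type":"array","items":{"type":"array","items":{"type":"number"},"minItems":5,"maxItems":5},"minItems":1,"maxItems":8},"clamp_n":{"type":"number"},"only":{"type":"string"},"quiet":{"type":"boolean"},"lines":{"type":"string"}},"required":["offsets"],"additionalProperties":false}. offsets is a list of rows, 1 to 8 of them, each of 5 numbers: dx, dy, dz in m, then a turn about the tool's z in rad, then the finger opening in m; each row shifts and turns the commanded pose from where the row before left it, along the tool's axes as they then stand; what a row does not reach is not made up. A row lasts 1/10 s, in which the tool goes at most 0.05 m and 0.15 rad, less where a joint would pass 70% of its speed; a pose out of reach is approached as far as the arm can. The fingers move at their own pace and stop on an object; clamp_n is the grip in N (left out, the last holds). Time passes only in rows, so rows that do not move let the fingers close. The tool returns the time, the measured TCP pose, the force, the opening and the grip force at its end. only (a regular expression) keeps the lines of the reply that match it, lines (a string "A,B") keeps lines A to B, and quiet returns only ok. Input that does not fit is refused with a message, and nothing moves.
- ctrl.observe(): the state, without advancing time (a new reading comes with each control period).
- camrig.read_camera(name): name is "scene" or "top" or "wrist"; returns the picture (384x512x3 uint8, red, green, blue); there is no depth.
- camrig.calibration(name): a dict with "mtx" (3x3 intrinsics, pixels), "T" (4x4, takes a point from camera to world coordinates). Camera axes: x right, y down, z forward; pixel columns grow to the right and rows downward; lengths in m; the calibration is good to about 2 mm. A picture is of the moment at which its call begins: read the wrist's pose just before it. calibration takes no time and is no camera call; for the wrist camera it gives the pose at the moment of the call.
- job.finish_job(): hands the job in; it is judged then, once.
The state is a dict: "clock": time; "joint_pos": joint angles; "joint_vel": joint speeds; "effort": joint torques, N m; "position": TCP position; "eef_rot": TCP orientation; "force": force on the tool from outside, world axes, zero at the start; "moment": the same for the moment, N m; "opening": finger opening in m; "grasp_force": force on a finger pad.
Only numpy, scipy, OpenCV 4.12 (cv2) and the standard library are available. Lean on these libraries where they do the work, as an engineer would, in place of code of your own. Each camera call takes 0.05 s, during which the arm holds its last target. There are 200 camera calls.

TASK

Clear down the grinding bench: lift the blue tray by its bar with all its nuts aboard and tip them off its open end into the tin, put the empty tray back down flat on the bench, and set the cover on the tin so that it sits seated and level. Store the grinding wheels flat in one stack, well centred on the steel plate (any order, before or after the nuts). Don't tip over the tin, and leave the grinder, the casting and the timber block where they are.

Things in the scene. Friction and masses are not known exactly. Their poses are not given: they have to be found in the camera images.
- tray: Blue steel tray holding the nuts, 172 x 116 mm, 0.35 kg. Floor 3 mm; walls 25 mm high on both long sides and the +x end; the -x end is open (spout). A black carrying bar spans it along y above the middle: 14 mm thick (x), 124 mm long, z 56 to 80 mm. Origin: centre of the underside; x from spout to back wall, z up. Oiled nuts start to slide when it is tipped 14 to 20 degrees.
- tray_bar (a point): Middle of the tray's carrying bar, 68 mm above the tray's underside.
- tray_spout (a point): Middle of the floor edge at the tray's open end, 85 mm from its centre towards -x, 3 mm above its underside.
- nut1: Oiled steel hex nut, 24 mm across the flats (28 mm across corners), 13 mm high, 35 g; its bore is only painted on. Origin: centre of its underside as it lies at the start, z along the bore. Starts on the tray. Not every nut is there in every run.
- nut2: Oiled steel hex nut, 24 mm across the flats (28 mm across corners), 13 mm high, 35 g; its bore is only painted on. Origin: centre of its underside as it lies at the start, z along the bore. Starts on the tray. Not every nut is there in every run.
- nut3: Oiled steel hex nut, 24 mm across the flats (28 mm across corners), 13 mm high, 35 g; its bore is only painted on. Origin: centre of its underside as it lies at the start, z along the bore. Starts on the tray. Not every nut is there in every run.
- nut4: Oiled steel hex nut, 24 mm across the flats (28 mm across corners), 13 mm high, 35 g; its bore is only painted on. Origin: centre of its underside as it lies at the start, z along the bore. Starts on the tray. Not every nut is there in every run.
- nut5: Oiled steel hex nut, 24 mm across the flats (28 mm across corners), 13 mm high, 35 g; its bore is only painted on. Origin: centre of its underside as it lies at the start, z along the bore. Starts on the tray. Not every nut is there in every run.
- tin: Open round grey metal tin, 160 mm outside diameter, 90 mm high, wall 4 mm, floor 5 mm thick, 1.4 kg. Stands on the bench. Origin: centre of the underside, z up.
- tin_rim (a point): Centre of the tin's mouth, at rim height, 90 mm above its underside.
- cover: Cover of the tin: yellow disc, 172 mm diameter, 6 mm thick; under it a dark plug, 136 mm diameter, 8 mm high, that drops inside the mouth; on top an upright black knob, 30 mm diameter, 32 mm high. Height 46 mm, 0.4 kg. Origin: centre of the plug's underside, z up along the knob. Seated, the origin is 82 mm above the tin's underside. Starts on the bench on its plug.
- cover_knob (a point): Middle of the cover's knob, on its axis, 30 mm above the plug's underside.
- plate: Bare round steel plate without a rim, 90 mm diameter, 10 mm thick, 0.5 kg, flat on the bench. Origin: centre of the underside, z up.
- wheel1: Small red-brown grinding wheel, a flat disc of 64 mm diameter, 14 mm thick, 0.1 kg, with a paper-white centre (bore only painted on). Origin: centre of its underside, z along its axis. Starts flat on the bench. Not every wheel is there in every run.
- wheel2: Small red-brown grinding wheel, a flat disc of 64 mm diameter, 14 mm thick, 0.1 kg, with a paper-white centre (bore only painted on). Origin: centre of its underside, z along its axis. Starts flat on the bench. Not every wheel is there in every run.
- wheel3: Small red-brown grinding wheel, a flat disc of 64 mm diameter, 14 mm thick, 0.1 kg, with a paper-white centre (bore only painted on). Origin: centre of its underside, z along its axis. Starts flat on the bench. Not every wheel is there in every run.
- wheel4: Small red-brown grinding wheel, a flat disc of 64 mm diameter, 14 mm thick, 0.1 kg, with a paper-white centre (bore only painted on). Origin: centre of its underside, z along its axis. Starts flat on the bench. Not every wheel is there in every run.
- grinder: Blue and black angle grinder, about 320 mm long, lying on the bench; to be left alone. Origin: under its motor body, x along it to the head.
- casting: Round steel flange casting, 130 mm diameter, 92 mm high, with a square socket on top; to be left alone. Origin: centre of the underside.
- block: Timber block, 90 x 90 mm, 50 mm high; to be left alone. Origin: centre of the underside.

How it is judged:
By the outcome, as a careful person would: the job done as asked, in the order asked, and still so for the second after the job is handed in, with the robot touching nothing.
Of nut1, nut2, nut3, nut4, nut5 only 3 to 5 are there at a start; the rules pass over those that are not, and their reading is None.
Of wheel1, wheel2, wheel3, wheel4 only 3 to 4 are there at a start; the rules pass over those that are not, and their reading is None.
At some moment in a run one of wheel1, wheel2, wheel3, wheel4, cover may be knocked a few centimetres aside while the robot is not near it.
It also fails if it takes over 208 s, if anything falls off the work surface, if the arm or the gripper's body presses on something with over 40 N, if the wrist force passes 120 N, or if a joint passes its speed limit or range.

## Working session

There is one attempt and no reset: what is moved stays moved. The work goes in short steps, Python scripts to look and compute and a tool call to move; the robot and the scene stay as the last step left them, time stands still between calls to the robot, and variables do not carry over. Pictures are saved under pics/ and viewed, at most 14 in all, crops included, and the job is handed in when it is done.

```bash
ls; mkdir -p pics
```

Run:
```python
from bench import ctrl, camrig, job
import cv2,numpy as np
print(ctrl.observe())
for n in("top","scene"):
    im=camrig.read_camera(n); cv2.imwrite(f"pics/{n}0.png",im[:,:,::-1]); c=camrig.calibration(n); print(n,c)
```

Run:
```python
import cv2
a=cv2.imread("pics/top0.png");cv2.imwrite("pics/top0b.png",cv2.resize(a,(800,600),interpolation=cv2.INTER_CUBIC))
```

```text
(no output)
```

View pics/top0b.png

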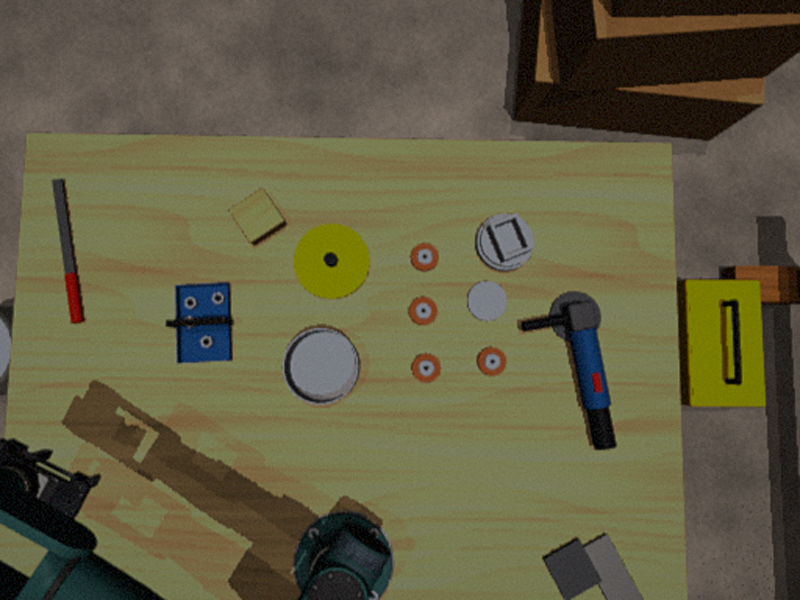

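View pics/scene0.png

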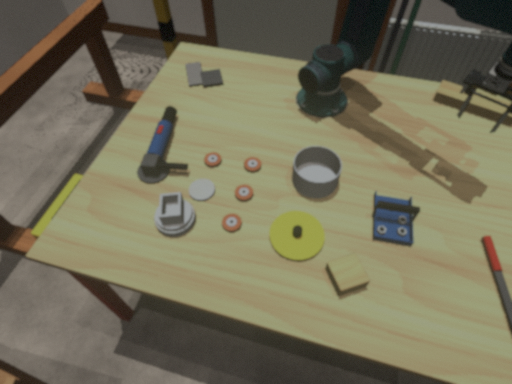

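The top view (800-scale) shows the tray at about (204,322), tin (322,364), cover (332,261), plate (487,301) and four wheels at (424,256), (423,310), (426,367) and (491,361). I need closer crops.

Create h.py:
```python
from bench import ctrl, camrig, job
import cv2,numpy as np
def px2w(cal,u,v,z):
    K,T=cal["mtx"],cal["T"]; d=T[:3,:3]@np.linalg.inv(K)@np.array([u,v,1.]); o=T[:3,3]
    return o+d*(z-o[2])/d[2]
def w2px(cal,p):
    K,T=cal["mtx"],cal["T"]; q=K@(T[:3,:3].T@(np.array(p)-T[:3,3])); return q[:2]/q[2]
def shot(name,fn,crop=None,s=1):
    c=camrig.calibration(name); im=camrig.read_camera(name)[:,:,::-1]
    np.savez(fn[:-4]+".npz",im=im,mtx=c["mtx"],T=c["T"])
    if crop: im=im[crop[1]:crop[3],crop[0]:crop[2]]
    cv2.imwrite(fn,cv2.resize(im,None,fx=s,fy=s,interpolation=cv2.INTER_CUBIC)); return c
def yaw():
    from scipy.spatial.transform import Rotation as R
    s=ctrl.observe(); return s["position"],R.from_quat(s["eef_rot"]).as_matrix()
```

Run:
```python
import cv2,numpy as np
from h import *
a=cv2.imread("pics/top0.png");b=cv2.imread("pics/scene0.png")
A=cv2.resize(a[165:245,95:175],None,fx=5,fy=5,interpolation=cv2.INTER_CUBIC)
B=cv2.resize(b[180:260,355:435],None,fx=5,fy=5,interpolation=cv2.INTER_CUBIC)
cv2.imwrite("pics/tray.png",np.clip(np.hstack([A,B])*1.6,0,255))
c=camrig.calibration("top"); k=.64
hsv=cv2.cvtColor(a,cv2.COLOR_BGR2HSV)
# refine by masks
def blobs(m,z,nm,amin=80):
    n,l,st,ce=cv2.connectedComponentsWithStats(m.astype(np.uint8))
    for i in range(1,n):
        if st[i,4]>amin: print(nm,ce[i].round(1),st[i],px2w(c,*ce[i],z).round(4))
H,S,V=cv2.split(hsv)
blobs((H>22)&(H<34)&(S>220)&(V>60),.014,"yellow",200)
blobs((H<16)&(S>110)&(V>90),.014,"wheel")
blobs((S<60)&(V>90),.01,"grey",200)
blobs((H>100)&(H<125)&(S>100),.003,"blue",100)
for n in [(424,256),(423,310),(426,367),(491,361)]: print(hsv[int(n[1]*k),int(n[0]*k)-5], px2w(c,n[0]*k,n[1]*k,.014))
print("plate",px2w(c,487*k,301*k,.01),"knob",px2w(c,331*k,260*k,.046))
```

```text
yellow [211.8 166.8] [ 188  143   48   48 1731] [0.6565 0.039  0.014 ]
yellow [462.7 219.2] [ 438  179   52   81 3277] [ 0.4842 -0.8437  0.014 ]
yellow [466.4 218.7] [463 196   7  46 208] [ 0.4859 -0.8568  0.014 ]
wheel [440.6  14.5] [382   4 130  20 958] [ 1.2376 -0.7923  0.014 ]
wheel [453.4  56.4] [399  50  91  15 606] [ 1.0773 -0.8337  0.014 ]
wheel [271.4 164.1] [263 155  18  19 165] [ 0.6694 -0.171   0.014 ]
wheel [487.3 178.6] [471 170  28  23 403] [ 0.6288 -0.9373  0.014 ]
wheel [ 45.8 190. ] [ 41 175  11  32 196] [0.5666 0.6124 0.014 ]
wheel [270.4 198.5] [262 190  18  18 170] [ 0.5478 -0.1684  0.014 ]
wheel [314.7 231. ] [306 222  18  19 169] [ 0.4366 -0.3232  0.014 ]
wheel [272.4 235.3] [264 226  18  19 179] [ 0.42   -0.1763  0.014 ]
grey [159.   49.6] [    0     0   337   194 26010] [1.0836 0.2402 0.01  ]
grey [473.9 115.4] [ 430   54   82  124 5253] [ 0.8589 -0.9017  0.01  ]
grey [323.7 154.3] [306 136  36  37 822] [ 0.7081 -0.3569  0.01  ]
grey [311.5 192.2] [299 180  26  26 522] [ 0.572  -0.3132  0.01  ]
grey [206.2 233.5] [ 180  210   49   49 1639] [0.4232 0.0533 0.01  ]
grey [467.6 275.9] [ 436  261   56   42 1065] [ 0.2883 -0.8547  0.01  ]
grey [463.9 350.1] [ 438  296   58   88 2785] [ 0.0402 -0.8315  0.01  ]
grey [387.9 360.9] [375 343  27  41 461] [ 0.003  -0.5707  0.01  ]
blue [129.2 192.5] [112 181  35  24 628] [0.5628 0.3272 0.003 ]
blue [129.8 219.3] [113 207  35  25 749] [0.4692 0.3208 0.003 ]
blue [376.7 235.1] [364 210  27  53 796] [ 0.4248 -0.543   0.003 ]
[ 10 160 124] [ 0.67026068 -0.17070069  0.014     ]
[  8 141 123] [ 0.54805618 -0.16941481  0.014     ]
[  8 148 126] [ 0.42148833 -0.17708249  0.014     ]
[  9 171 122] [ 0.436482   -0.32163616  0.014     ]
plate [ 0.57060166 -0.31368311  0.01      ] knob [0.65325649 0.03593996 0.046     ][ WARN:0@0.184] global loadsave.cpp:1063 imwrite_ Unsupported depth image for selected encoder is fallbacked to CV_8U.
```

View pics/tray.png

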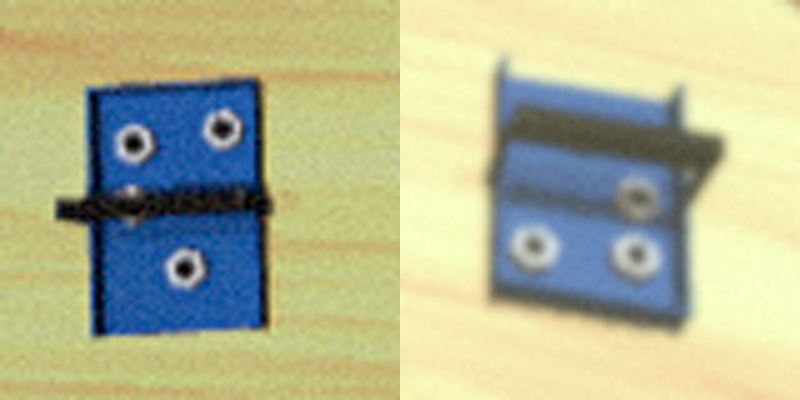

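The right crop shows the tray's spout faces the robot (-x): there is a thick wall at its +x end and open wall ends at the far side. Three nuts are in plain view and one is under the bar. Rows can't tilt the tool directly, so I'll check cheaply in free air what happens at the edge of reach.

{"api": "drive_effector", "payload": {
  "offsets": [
    [0, 0.05, 0, 0, 0.094],
    [0, 0.05, 0, 0, 0.094],
    [0, 0.05, 0, 0, 0.094],
    [0, 0.05, 0, 0, 0.094],
    [0, 0.05, 0, 0, 0.094],
    [0, 0.05, 0, 0, 0.094],
    [0, 0.05, 0, 0, 0.094],
    [0, 0.05, 0, 0, 0.094]
  ]
}}

```text
clock: 0.9
position: [0.3711, 0.7927, 0.1818]
eef_rot: [0.217, 0.976, 0.024, 0.005]
force: [-0.6, 0.6, -1.4]
opening: 0.094
grasp_force: 0.0
```

```bash
python3 -c "
from h import *
print(yaw(),ctrl.observe()['joint_pos'])"
```

```text
(array([0.37114725, 0.79268816, 0.18179202]), array([[-9.05680539e-01,  4.23497619e-01,  1.98123305e-02],
       [ 4.23959927e-01,  9.04594240e-01,  4.43535951e-02],
       [ 8.61521854e-04,  4.85698221e-02, -9.98819418e-01]])) [ 1.06661673  0.91335167  0.27908369  0.00431224  1.90072927 -0.06484942]
```

{"api": "drive_effector", "payload": {
  "offsets": [
    [0, 0.05, 0, 0, 0.094],
    [0, 0.05, 0, 0, 0.094],
    [0, 0.05, 0, 0, 0.094],
    [0, 0.05, 0, 0, 0.094],
    [0, 0.05, 0, 0, 0.094],
    [0, 0.05, 0, 0, 0.094]
  ]
}}

```text
clock: 1.5
position: [0.4085, 0.8725, 0.1507]
eef_rot: [0.215, 0.968, 0.128, 0.028]
force: [-0.1, 0.1, 0.2]
opening: 0.0938
grasp_force: 0.0
```

```bash
python3 -c "
from h import *
print(ctrl.observe()['joint_pos'])"
```

```text
[ 1.06821363  0.96377309  0.27620707  0.01700235  1.63960768 -0.06135206]
```

Pushing past the reach limit tilts the tool about 2° per row, and that tilt is then kept. So the tray can be tilted back wall down at the edge of reach, carried to the tin, then turned about the tool's z until the spout is downhill. The opposite side of the base should undo the tilt. I'll test that now by levelling the tool.

{"api": "drive_effector", "payload": {
  "offsets": [
    [0, -0.045, -0.02, 0, 0.094],
    [0, -0.045, -0.02, 0, 0.094],
    [0, -0.045, -0.02, 0, 0.094],
    [0, -0.045, -0.02, 0, 0.094],
    [0, -0.045, -0.02, 0, 0.094],
    [0, -0.045, -0.02, 0, 0.094],
    [0, -0.045, -0.02, 0, 0.094],
    [0, -0.045, -0.02, 0, 0.094]
  ]
}}

```text
clock: 2.3
position: [0.2489, 0.5312, 0.2121]
eef_rot: [0.215, 0.968, 0.128, 0.028]
force: [-0.1, 0.2, 0.8]
opening: 0.094
grasp_force: 0.0
```

{"api": "drive_effector", "payload": {
  "offsets": [
    [0, -0.04, -0.03, 0, 0.094],
    [0, -0.04, -0.03, 0, 0.094],
    [-0.045, 0, -0.01, 0.1, 0.094],
    [-0.045, 0, -0.01, 0.1, 0.094],
    [-0.045, 0, -0.01, 0.1, 0.094],
    [-0.045, 0, -0.01, 0.1, 0.094],
    [-0.045, 0, -0.01, 0.1, 0.094],
    [-0.045, 0, -0.01, 0.1, 0.094]
  ]
}}

```text
clock: 3.1
position: [0.4114, 0.2667, 0.2902]
eef_rot: [0.493, 0.86, 0.131, -0.011]
force: [1.4, 0.1, 0.8]
opening: 0.0939
grasp_force: 0.0
```

```bash
python3 -c "
from h import *
print(yaw(),ctrl.observe()['joint_pos'])"
```

```text
(array([0.41143625, 0.26671803, 0.29020422]), array([[-0.51299309,  0.85125209,  0.11048967],
       [ 0.84542748,  0.47875483,  0.23674074],
       [ 0.14862859,  0.21485737, -0.96526984]])) [ 0.32773542 -0.21266741  1.53821565  0.19004383  1.62979017 -0.17221711]
```

{"api": "drive_effector", "payload": {
  "offsets": [
    [-0.045, 0, -0.01, 0.11, 0.094],
    [-0.045, 0, -0.01, 0.11, 0.094],
    [-0.045, 0, -0.01, 0.11, 0.094],
    [-0.045, 0, -0.01, 0.11, 0.094],
    [-0.045, 0, -0.01, 0.11, 0.094],
    [-0.045, 0, -0.01, 0.11, 0.094],
    [-0.045, 0, -0.01, 0.11, 0.094],
    [-0.045, 0, -0.01, 0.11, 0.094]
  ]
}}

```text
clock: 3.9
position: [0.4569, -0.0883, 0.2909]
eef_rot: [0.813, 0.567, 0.114, -0.066]
force: [0.8, -0.0, 0.0]
opening: 0.0942
grasp_force: 0.0
```

{"api": "drive_effector", "payload": {
  "offsets": [
    [-0.045, 0, -0.01, 0.11, 0.094],
    [-0.045, 0, -0.01, 0.11, 0.094],
    [-0.045, 0, -0.01, 0.11, 0.094],
    [-0.045, 0, -0.01, 0.11, 0.094],
    [-0.045, 0, -0.01, 0.11, 0.094],
    [-0.045, 0, -0.01, 0.11, 0.094],
    [-0.045, 0, -0.01, 0.11, 0.094],
    [-0.045, 0, -0.01, 0.11, 0.094]
  ]
}}

```text
clock: 4.7
position: [0.2186, -0.355, 0.2808]
eef_rot: [0.977, 0.167, 0.075, -0.109]
force: [0.6, -0.3, -0.4]
opening: 0.0937
grasp_force: 0.0
```

```bash
python3 -c "
from h import *
print(yaw(),ctrl.observe()['joint_pos'])"
```

```text
(array([ 0.21862898, -0.35496952,  0.28081538]), array([[ 0.93280042,  0.34301708,  0.11055617],
       [ 0.31023884, -0.92037898,  0.23802185],
       [ 0.18339913, -0.18772806, -0.96494711]])) [-1.29612454 -0.09327025  1.45347539  0.18732268  1.97841576 -0.00681868]
```

{"api": "drive_effector", "payload": {
  "offsets": [
    [-0.05, 0, 0, 0.11, 0.094],
    [-0.05, 0, 0, 0.11, 0.094],
    [-0.05, 0, 0, 0.11, 0.094],
    [-0.05, 0, 0, 0.11, 0.094],
    [-0.05, 0, 0, 0.11, 0.094],
    [-0.05, 0, 0, 0.11, 0.094],
    [-0.05, 0, 0, 0.11, 0.094],
    [-0.05, 0, 0, 0.11, 0.094]
  ]
}}

```text
clock: 5.5
position: [-0.1662, -0.3325, 0.2416]
eef_rot: [0.955, -0.265, 0.022, -0.131]
force: [0.0, -0.2, -0.1]
opening: 0.0941
grasp_force: 0.0
```

{"api": "drive_effector", "payload": {
  "offsets": [
    [0, 0.047, -0.012, 0, 0.094],
    [0, 0.047, -0.012, 0, 0.094],
    [0, 0.047, -0.012, 0, 0.094],
    [0, 0.047, -0.012, 0, 0.094],
    [0, 0.047, -0.012, 0, 0.094],
    [0, 0.047, -0.012, 0, 0.094],
    [0, 0.047, -0.012, 0, 0.094],
    [0, 0.047, -0.012, 0, 0.094]
  ]
}}

```text
clock: 6.3
position: [-0.3574, -0.6598, 0.2339]
eef_rot: [0.956, -0.263, 0.022, -0.129]
force: [-0.4, -1.5, 0.8]
opening: 0.0938
grasp_force: 0.0
```

```bash
python3 -c "
from h import *
print(yaw(),ctrl.observe()['joint_pos'])"
```

```text
(array([-0.35742193, -0.65976756,  0.23387543]), array([[ 0.86108807, -0.49648351,  0.10968802],
       [-0.50781637, -0.82893912,  0.23448339],
       [-0.02549245, -0.25761222, -0.96591205]])) [-2.12878954  0.85143985  0.30189247 -0.03992027  2.24791126 -0.04276365]
```

{"api": "drive_effector", "payload": {
  "offsets": [
    [0, 0.05, 0, 0, 0.094],
    [0, 0.05, 0, 0, 0.094],
    [0, 0.05, 0, 0, 0.094],
    [0, 0.05, 0, 0, 0.094],
    [0, 0.05, 0, 0, 0.094]
  ]
}}

```text
clock: 6.8
position: [-0.4087, -0.7334, 0.1194]
eef_rot: [0.962, -0.264, 0.007, -0.067]
force: [-0.2, 0.1, -0.6]
opening: 0.0943
grasp_force: 0.0
```

```bash
python3 -c "
from h import *
print(yaw(),ctrl.observe()['joint_pos'])"
```

```text
(array([-0.40866343, -0.73337669,  0.11939029]), array([[ 0.86083946, -0.50655685,  0.0485344 ],
       [-0.50841289, -0.85206342,  0.12451613],
       [-0.02172011, -0.13186391, -0.99102984]])) [-2.13630345  0.98990804  0.27593718 -0.0284082   2.00715344 -0.04090128]
```

{"api": "drive_effector", "payload": {
  "offsets": [
    [0, 0.03, -0.04, 0, 0.094],
    [0, 0.05, -0.005, 0, 0.094],
    [0, 0.05, -0.005, 0, 0.094],
    [0, 0.05, -0.005, 0, 0.094]
  ]
}}

```text
clock: 7.2
position: [-0.4343, -0.7705, 0.1168]
eef_rot: [0.965, -0.264, -0.009, -0.002]
force: [0.2, 0.5, 0.3]
opening: 0.0937
grasp_force: 0.0
```

```bash
python3 -c "
from h import *
print(yaw(),ctrl.observe()['joint_pos'])"
```

```text
(array([-0.43427173, -0.7704971 ,  0.11675733]), array([[ 8.60787961e-01, -5.08685538e-01, -1.68258549e-02],
       [-5.08609914e-01, -8.60951855e-01,  8.82374734e-03],
       [-1.89747636e-02,  9.62421114e-04, -9.99819500e-01]])) [-2.14086124  0.99076626  0.27380036 -0.0198413   1.87531715 -0.04236365]
```

The tool is level again to within 1°, so the trick works. Now back to the front to stack the wheels.

{"api": "drive_effector", "payload": {
  "offsets": [
    [0, -0.045, -0.02, 0, 0.094],
    [0, -0.045, -0.02, 0, 0.094],
    [0, -0.045, -0.02, 0, 0.094],
    [0, -0.045, -0.02, 0, 0.094],
    [0, -0.045, -0.02, 0, 0.094],
    [0, -0.045, -0.02, 0, 0.094],
    [0, -0.045, -0.02, 0, 0.094],
    [0.05, 0, 0, -0.088, 0.094]
  ]
}}

```text
clock: 8.0
position: [-0.2342, -0.5269, 0.2603]
eef_rot: [0.975, -0.224, -0.011, 0.001]
force: [-0.4, -1.0, -0.1]
opening: 0.094
grasp_force: 0.0
```

{"api": "drive_effector", "payload": {
  "offsets": [
    [0.05, 0, 0, -0.088, 0.094],
    [0.05, 0, 0, -0.088, 0.094],
    [0.05, 0, 0, -0.088, 0.094],
    [0.05, 0, 0, -0.088, 0.094],
    [0.05, 0, 0, -0.088, 0.094],
    [0.05, 0, 0, -0.088, 0.094],
    [0.05, 0, 0, -0.088, 0.094],
    [0.05, 0, 0, -0.088, 0.094]
  ]
}}

```text
clock: 8.8
position: [0.158, -0.585, 0.2482]
eef_rot: [0.991, 0.131, -0.006, -0.005]
force: [-0.4, -1.1, -0.4]
opening: 0.094
grasp_force: 0.0
```

{"api": "drive_effector", "payload": {
  "offsets": [
    [0.05, 0, 0, -0.088, 0.094],
    [0.05, 0, 0, -0.088, 0.094],
    [0.05, 0, 0, -0.088, 0.094],
    [0.05, 0, 0, -0.088, 0.094],
    [0.05, 0, 0, -0.088, 0.094],
    [0.05, 0, 0, -0.088, 0.094],
    [0.05, 0, 0, -0.1, 0.094],
    [0.05, 0, 0, -0.14, 0.094]
  ]
}}

```text
clock: 9.6
position: [0.4875, -0.3732, 0.2461]
eef_rot: [0.87, 0.493, -0.002, -0.007]
force: [-0.2, -0.0, 0.5]
opening: 0.0939
grasp_force: 0.0
```

Add to h.py:
```python
def goto(x,y,z,yaw_deg=None):
    """print remaining move in tool axes; yaw_deg = world direction wanted for tool y"""
    p,R=yaw(); d=R.T@(np.array([x,y,z])-p); t=None
    if yaw_deg is not None:
        a=np.degrees(np.arctan2(R[1,1],R[0,1])); e=(a-yaw_deg+90)%180-90; t=np.radians(e).round(3)
    print("pos",p.round(4),"tooly",R[:,1].round(3),"toolz",R[:,2].round(3)); print("move",d.round(4),"norm",np.linalg.norm(d).round(3),"turn",t)
```

```bash
python3 -c "
from h import *
goto(.572,-.313,.25,0)
print(ctrl.observe()['joint_pos'])"
```

```text
pos [ 0.4875 -0.3732  0.2461] tooly [ 0.858 -0.513 -0.015] toolz [-0.011  0.01  -1.   ]
move [ 0.095   0.0416 -0.0043] norm 0.104 turn -0.539
[-7.45406514e-01  2.39353558e-01  1.14458683e+00 -5.25978651e-04
  1.77239758e+00 -2.06243803e-01]
```

{"api": "drive_effector", "payload": {
  "offsets": [
    [0.045, 0.02, -0.01, 0, 0.094],
    [0.045, 0.02, -0.01, 0, 0.094],
    [0, 0, 0, -0.135, 0.094],
    [0, 0, 0, -0.135, 0.094],
    [0, 0, 0, -0.135, 0.094],
    [0, 0, 0, -0.135, 0.094],
    [0, 0, 0, 0, 0.094]
  ]
}}

```text
clock: 10.3
position: [0.5667, -0.3188, 0.2656]
eef_rot: [0.709, 0.705, -0.0, -0.008]
force: [0.7, 0.5, 0.9]
opening: 0.0939
grasp_force: 0.0
```

```bash
python3 -c "
from h import *
goto(.572,-.313,.25,0)
c=shot('wrist','pics/w1.png',s=1.5625)
for n,p in dict(plate=(.572,-.313,.01),w1=(.669,-.171,.014),w2=(.548,-.168,.014),w3=(.42,-.176,.014),w4=(.4366,-.323,.014)).items(): print(n,w2px(c,p)*1.5625)
"
```

```text
pos [ 0.5667 -0.3188  0.2656] tooly [ 1.    -0.004 -0.011] toolz [-0.011  0.01  -1.   ]
move [0.0057 0.0054 0.0156] norm 0.018 turn -0.004
plate [404.0279329  252.62228122]
w1 [519.8367109   84.84282484]
w2 [375.43296417  81.96928917]
w3 [224.48250784  93.22850032]
w4 [257.28382322 264.41614026]
```

View pics/w1.png

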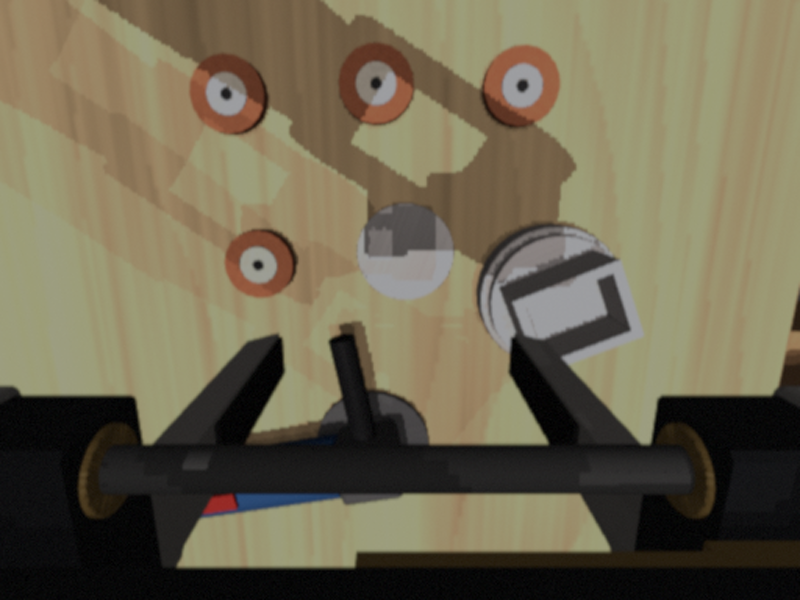

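The wrist view (800-scale) shows wheels at (226,93), (376,83), (522.5,85.5) and (258,264.5), and the plate at (405,251). All of them match the top-camera estimates.

```bash
python3 -c "
from h import *
c=dict(np.load('pics/w1.npz')); k=.64
for n,u,v,z in [('w3',226,93,.014),('w2',376,83,.014),('w1',522.5,85.5,.014),('w4',258,264.5,.014),('plate',405,251,.01)]: print(n,px2w(c,u*k,v*k,z).round(4))
goto(.437,-.323,.017,0)
"
```

```text
w3 [ 0.4213 -0.1758  0.014 ]
w2 [ 0.5485 -0.1688  0.014 ]
w1 [ 0.6713 -0.1715  0.014 ]
w4 [ 0.4373 -0.3231  0.014 ]
plate [ 0.5729 -0.3115  0.01  ]
pos [ 0.5667 -0.3189  0.2652] tooly [ 1.    -0.007 -0.011] toolz [-0.011  0.01  -1.   ]
move [-0.0076 -0.1269  0.2496] norm 0.28 turn -0.007
```

{"api": "drive_effector", "payload": {
  "offsets": [
    [-0.0025, -0.0423, 0.02, 0, 0.094],
    [-0.0025, -0.0423, 0.02, 0, 0.094],
    [-0.0025, -0.0423, 0.02, 0, 0.094],
    [0, 0, 0.045, 0, 0.094],
    [0, 0, 0.045, 0, 0.094],
    [0, 0, 0.045, 0, 0.094],
    [0, 0, 0.02, 0, 0.094],
    [0, 0, 0, 0, 0.094]
  ]
}}

```text
clock: 11.15
position: [0.4346, -0.3215, 0.0461]
eef_rot: [0.71, 0.705, -0.001, -0.013]
force: [-0.7, -0.1, -0.1]
opening: 0.0942
grasp_force: 0.0
```

```bash
python3 -c "
from h import *
goto(.437,-.323,.017,0)"
```

```text
pos [ 0.4346 -0.3215  0.0461] tooly [ 1.    -0.007 -0.02 ] toolz [-0.02   0.017 -1.   ]
move [-0.002  0.003  0.029] norm 0.029 turn -0.007
```

{"api": "drive_effector", "payload": {
  "offsets": [
    [-0.002, 0.003, 0.028, 0, 0.094],
    [0, 0, 0, 0, 0.094],
    [0, 0, 0, 0, 0.05],
    [0, 0, 0, 0, 0.05],
    [0, 0, 0, 0, 0.05],
    [0, 0, 0, 0, 0.05],
    [0, 0, 0, 0, 0.05],
    [0, 0, 0, 0, 0.05]
  ],
  "clamp_n": 20
}}

```text
clock: 11.95
position: [0.4397, -0.3255, 0.022]
eef_rot: [0.709, 0.705, -0.001, -0.009]
force: [-1.6, 0.2, 5.3]
opening: 0.063
grasp_force: 20.0
```

```bash
python3 -c "
from h import *
goto(.5725,-.312,.10,0)"
```

```text
pos [ 0.4397 -0.3255  0.022 ] tooly [ 1.    -0.005 -0.014] toolz [-0.014  0.012 -1.   ]
move [ 0.015   0.1317 -0.0797] norm 0.155 turn -0.005
```

{"api": "drive_effector", "payload": {
  "offsets": [
    [0, 0, -0.04, 0, 0.05],
    [0, 0, -0.04, 0, 0.05],
    [0.004, 0.044, 0, 0, 0.05],
    [0.004, 0.044, 0, 0, 0.05],
    [0.004, 0.044, 0, 0, 0.05],
    [0, 0, 0, 0, 0.05],
    [0, 0, 0, 0, 0.05]
  ]
}}

```text
clock: 12.65
position: [0.5727, -0.3139, 0.0972]
eef_rot: [0.708, 0.706, -0.001, -0.011]
force: [0.3, -0.9, -0.6]
opening: 0.063
grasp_force: 20.0
```

```bash
python3 -c "
from h import *
goto(.5725,-.3145,.034,0)"
```

```text
pos [ 0.5727 -0.3139  0.0972] tooly [ 1.    -0.003 -0.017] toolz [-0.017  0.014 -1.   ]
move [-0.0015  0.0009  0.0632] norm 0.063 turn -0.003
```

{"api": "drive_effector", "payload": {
  "offsets": [
    [-0.001, 0.001, 0.031, 0, 0.05],
    [0, 0, 0.031, 0, 0.05],
    [0, 0, 0.001, 0, 0.05],
    [0, 0, 0, 0, 0.05]
  ]
}}

```text
clock: 13.05
position: [0.5712, -0.3149, 0.0358]
eef_rot: [0.709, 0.705, -0.001, -0.011]
force: [-0.2, -0.8, -0.5]
opening: 0.0635
grasp_force: 20.0
```

{"api": "drive_effector", "payload": {
  "offsets": [
    [0, 0, 0, 0, 0.08],
    [0, 0, 0, 0, 0.08],
    [0, 0, 0, 0, 0.08],
    [0, 0, -0.04, 0, 0.09],
    [0, 0, -0.045, 0, 0.09],
    [0, 0.0, -0.045, 0, 0.09],
    [0, 0, -0.045, 0, 0.09],
    [0, 0, 0, 0, 0.09]
  ]
}}

```text
clock: 13.85
position: [0.5783, -0.319, 0.2221]
eef_rot: [0.709, 0.706, 0.001, -0.001]
force: [0.5, -0.8, 1.0]
opening: 0.0901
grasp_force: 0.0
```

Add to h.py:
```python
def orange(fn,z,name="wrist"):
    c=camrig.calibration(name); im=camrig.read_camera(name)[:,:,::-1]; cv2.imwrite(fn,im)
    H,S,V=cv2.split(cv2.cvtColor(np.ascontiguousarray(im),cv2.COLOR_BGR2HSV))
    m=((H<16)&(S>110)&(V>40)).astype(np.uint8)
    cs,_=cv2.findContours(m,cv2.RETR_EXTERNAL,cv2.CHAIN_APPROX_NONE)
    for q in cs:
        if cv2.contourArea(q)>150 and len(q)>10:
            (u,v),r=cv2.minEnclosingCircle(q); (eu,ev),ax,_=cv2.fitEllipse(q)
            print("orange",np.round([eu,ev,*ax],1),px2w(c,eu,ev,z).round(4))
```

```bash
python3 -c "
from h import *
orange('pics/w2.png',.024)
orange('pics/w2t.png',.024,'top')
goto(.421,-.176,.017,0)"
```

```text
orange [249.  166.8  47.9  48.2] [ 0.5736 -0.3123  0.024 ]
orange [119.   50.5  53.3  61.6] [ 0.4269 -0.1777  0.024 ]
orange [330.3  45.8  52.8  60.2] [ 0.6668 -0.1737  0.024 ]
orange [226.1  43.1  54.3  59.9] [ 0.5488 -0.1705  0.024 ]
orange [271.9 234.8  17.1  18.3] [ 0.422  -0.1738  0.024 ]
orange [270.2 198.6  17.5  17.9] [ 0.5466 -0.1671  0.024 ]
orange [ 46.7 190.6   8.1  42.3] [0.5639 0.6043 0.024 ]
orange [493.6 180.1  24.2  43.1] [ 0.6226 -0.9538  0.024 ]
orange [271.6 164.3  16.9  17.7] [ 0.6672 -0.1709  0.024 ]
orange [453.   56.7  13.4  98.9] [ 1.0718 -0.8269  0.024 ]
orange [434.8  12.   23.7 127.1] [ 1.2412 -0.7663  0.024 ]
orange [349.5  17.9  10.4  34.3] [ 1.2117 -0.4513  0.024 ]
pos [ 0.5761 -0.3176  0.2141] tooly [ 1.    -0.004 -0.01 ] toolz [-0.01  0.01 -1.  ]
move [ 0.139  -0.1538  0.1999] norm 0.288 turn -0.004
```

{"api": "drive_effector", "payload": {
  "offsets": [
    [0.0278, -0.0308, 0.018, 0, 0.094],
    [0.0278, -0.0308, 0.018, 0, 0.094],
    [0.0278, -0.0308, 0.018, 0, 0.094],
    [0.0278, -0.0308, 0.018, 0, 0.094],
    [0.0278, -0.0308, 0.018, 0, 0.094],
    [0, 0, 0.045, 0, 0.094],
    [0, 0, 0.035, 0, 0.094],
    [0, 0, 0, 0, 0.094]
  ]
}}

```text
clock: 14.75
position: [0.4138, -0.1719, 0.0384]
eef_rot: [0.708, 0.706, -0.003, -0.017]
force: [-0.8, 0.3, 0.0]
opening: 0.0938
grasp_force: 0.0
```

```bash
python3 -c "
from h import *
goto(.4215,-.176,.018,0)"
```

```text
pos [ 0.4138 -0.1719  0.0384] tooly [ 1.    -0.004 -0.027] toolz [-0.027  0.02  -0.999]
move [-0.0045  0.0082  0.0201] norm 0.022 turn -0.004
```

{"api": "drive_effector", "payload": {
  "offsets": [
    [-0.001, 0.003, 0.012, 0, 0.094],
    [0, 0, 0, 0, 0.094],
    [0, 0, 0, 0, 0.094]
  ]
}}

```text
clock: 15.05
position: [0.4234, -0.1768, 0.0341]
eef_rot: [0.709, 0.705, -0.0, -0.009]
force: [0.2, 0.9, 0.4]
opening: 0.0937
grasp_force: 0.0
```

```bash
python3 -c "
from h import *
goto(.4215,-.176,.018,0)"
```

```text
pos [ 0.4234 -0.1768  0.0341] tooly [ 1.    -0.005 -0.013] toolz [-0.013  0.012 -1.   ]
move [ 0.0006 -0.0017  0.0161] norm 0.016 turn -0.005
```

{"api": "drive_effector", "payload": {
  "offsets": [
    [0.0006, -0.0015, 0.015, 0, 0.094],
    [0, 0, 0, 0, 0.094],
    [0, 0, 0, 0, 0.05],
    [0, 0, 0, 0, 0.05],
    [0, 0, 0, 0, 0.05],
    [0, 0, 0, 0, 0.05],
    [0, 0, 0, 0, 0.05]
  ],
  "clamp_n": 20
}}

```text
clock: 15.75
position: [0.4209, -0.1755, 0.0186]
eef_rot: [0.709, 0.705, -0.001, -0.009]
force: [-0.4, 0.3, 1.8]
opening: 0.0635
grasp_force: 20.0
```

```bash
python3 -c "
from h import *
goto(.573,-.312,.11,0)"
```

```text
pos [ 0.4209 -0.1755  0.0186] tooly [ 1.    -0.004 -0.014] toolz [-0.014  0.012 -1.   ]
move [-0.1347  0.1514 -0.0952] norm 0.224 turn -0.004
```

{"api": "drive_effector", "payload": {
  "offsets": [
    [0, 0, -0.045, 0, 0.05],
    [0, 0, -0.047, 0, 0.05],
    [-0.027, 0.0303, 0, 0, 0.05],
    [-0.027, 0.0303, 0, 0, 0.05],
    [-0.027, 0.0303, 0, 0, 0.05],
    [-0.027, 0.0303, 0, 0, 0.05],
    [-0.027, 0.0303, 0, 0, 0.05],
    [0, 0, 0, 0, 0.05]
  ]
}}

```text
clock: 16.55
position: [0.5746, -0.3149, 0.1025]
eef_rot: [0.709, 0.705, -0.001, -0.011]
force: [0.0, -0.3, -2.3]
opening: 0.0634
grasp_force: 20.0
```

{"api": "drive_effector", "payload": {
  "offsets": [
    [0, 0, 0, 0, 0.05],
    [0, 0, 0, 0, 0.05]
  ]
}}

```text
clock: 16.75
position: [0.5721, -0.3113, 0.1059]
eef_rot: [0.709, 0.706, -0.001, -0.01]
force: [0.3, -0.2, -0.7]
opening: 0.0639
grasp_force: 20.0
```

```bash
python3 -c "
from h import *
goto(.573,-.312,.044,0)"
```

```text
pos [ 0.5721 -0.3113  0.1059] tooly [ 1.    -0.004 -0.016] toolz [-0.015  0.013 -1.   ]
move [-0.0015  0.0019  0.0619] norm 0.062 turn -0.004
```

{"api": "drive_effector", "payload": {
  "offsets": [
    [-0.001, 0.0015, 0.031, 0, 0.05],
    [0, 0, 0.0305, 0, 0.05],
    [0, 0, 0.0005, 0, 0.05],
    [0, 0, 0, 0, 0.05]
  ]
}}

```text
clock: 17.15
position: [0.5726, -0.3115, 0.0448]
eef_rot: [0.708, 0.706, -0.001, -0.01]
force: [0.0, 0.4, 0.0]
opening: 0.0639
grasp_force: 20.0
```

{"api": "drive_effector", "payload": {
  "offsets": [
    [0, 0, 0, 0, 0.08],
    [0, 0, 0, 0, 0.08],
    [0, 0, 0, 0, 0.08],
    [0, 0, -0.04, 0, 0.09],
    [0, 0, -0.045, 0, 0.09],
    [0, 0.0, -0.045, 0, 0.09],
    [0, 0, 0, 0, 0.09],
    [0, 0, 0, 0, 0.09]
  ]
}}

```text
clock: 17.95
position: [0.5762, -0.3146, 0.1769]
eef_rot: [0.709, 0.705, -0.0, -0.007]
force: [0.4, -0.6, -0.6]
opening: 0.09
grasp_force: 0.0
```

```bash
python3 -c "
from h import *
orange('pics/w3.png',.038)
goto(.548,-.1685,.018,0)"
```

```text
orange [252.4 180.8  56.8  58.2] [ 0.5743 -0.3114  0.038 ]
orange [345.1  41.6  60.3  68.9] [ 0.6628 -0.1768  0.038 ]
orange [226.3  39.1  61.7  68.1] [ 0.5504 -0.1739  0.038 ]
pos [ 0.5752 -0.314   0.1743] tooly [ 1.    -0.005 -0.014] toolz [-0.014  0.012 -1.   ]
move [ 0.1434 -0.0257  0.1584] norm 0.215 turn -0.005
```

{"api": "drive_effector", "payload": {
  "offsets": [
    [0.0358, -0.0064, 0.02, 0, 0.094],
    [0.0358, -0.0064, 0.02, 0, 0.094],
    [0.0358, -0.0064, 0.02, 0, 0.094],
    [0.0358, -0.0064, 0.02, 0, 0.094],
    [0, 0, 0.03, 0, 0.094],
    [0, 0, 0.03, 0, 0.094],
    [0, 0, 0, 0, 0.094],
    [0, 0, 0, 0, 0.094]
  ]
}}

```text
clock: 18.8
position: [0.5469, -0.1684, 0.0345]
eef_rot: [0.709, 0.705, -0.001, -0.012]
force: [-0.6, -1.1, -0.0]
opening: 0.094
grasp_force: 0.0
```

{"api": "drive_effector", "payload": {
  "offsets": [
    [0, 0, 0, 0, 0.094]
  ]
}}

```text
clock: 18.9
position: [0.5491, -0.1695, 0.0374]
eef_rot: [0.709, 0.705, -0.0, -0.009]
force: [-1.0, 0.5, 0.0]
opening: 0.0942
grasp_force: 0.0
```

```bash
python3 -c "
from h import *
goto(.548,-.1685,.018,0)"
```

```text
pos [ 0.5491 -0.1695  0.0374] tooly [ 1.    -0.005 -0.013] toolz [-0.013  0.012 -1.   ]
move [ 0.0008 -0.0008  0.0194] norm 0.019 turn -0.005
```

{"api": "drive_effector", "payload": {
  "offsets": [
    [0.0005, -0.0005, 0.0185, 0, 0.094],
    [0, 0, 0, 0, 0.094],
    [0, 0, 0, 0, 0.05],
    [0, 0, 0, 0, 0.05],
    [0, 0, 0, 0, 0.05],
    [0, 0, 0, 0, 0.05],
    [0, 0, 0, 0, 0.05]
  ],
  "clamp_n": 20
}}

```text
clock: 19.6
position: [0.5479, -0.1684, 0.0185]
eef_rot: [0.709, 0.705, -0.001, -0.009]
force: [-1.1, 0.9, 1.0]
opening: 0.0631
grasp_force: 20.0
```

```bash
python3 -c "
from h import *
goto(.573,-.312,.115,0)"
```

```text
pos [ 0.5479 -0.1684  0.0185] tooly [ 1.    -0.005 -0.014] toolz [-0.014  0.012 -1.   ]
move [-0.1423  0.0244 -0.0986] norm 0.175 turn -0.005
```

{"api": "drive_effector", "payload": {
  "offsets": [
    [0, 0, -0.049, 0, 0.05],
    [0, 0, -0.049, 0, 0.05],
    [-0.0356, 0.0061, 0, 0, 0.05],
    [-0.0356, 0.0061, 0, 0, 0.05],
    [-0.0356, 0.0061, 0, 0, 0.05],
    [-0.0356, 0.0061, 0, 0, 0.05],
    [0, 0, 0, 0, 0.05],
    [0, 0, 0, 0, 0.05]
  ]
}}

```text
clock: 20.4
position: [0.5722, -0.3122, 0.1127]
eef_rot: [0.709, 0.705, -0.001, -0.011]
force: [0.5, -0.4, -0.7]
opening: 0.0632
grasp_force: 20.0
```

{"api": "drive_effector", "payload": {
  "offsets": [
    [0, 0, 0, 0, 0.05]
  ]
}}

```text
clock: 20.5
position: [0.5725, -0.3109, 0.1133]
eef_rot: [0.708, 0.706, -0.001, -0.01]
force: [-0.3, -0.9, -0.5]
opening: 0.0633
grasp_force: 20.0
```

```bash
python3 -c "
from h import *
goto(.573,-.312,.0575,0)"
```

```text
pos [ 0.5725 -0.3109  0.1133] tooly [ 1.    -0.004 -0.015] toolz [-0.015  0.014 -1.   ]
move [-0.0019  0.0013  0.0557] norm 0.056 turn -0.004
```

{"api": "drive_effector", "payload": {
  "offsets": [
    [-0.001, 0.001, 0.028, 0, 0.05],
    [0, 0, 0.027, 0, 0.05],
    [0, 0, 0.0005, 0, 0.05],
    [0, 0, 0, 0, 0.05]
  ]
}}

```text
clock: 20.9
position: [0.5726, -0.3109, 0.0582]
eef_rot: [0.708, 0.706, -0.001, -0.01]
force: [0.2, 0.1, -0.5]
opening: 0.0635
grasp_force: 20.0
```

{"api": "drive_effector", "payload": {
  "offsets": [
    [0, 0, 0, 0, 0.08],
    [0, 0, 0, 0, 0.08],
    [0, 0, 0, 0, 0.08],
    [0, 0, -0.04, 0, 0.09],
    [0, 0, -0.045, 0, 0.09],
    [0, 0.0, -0.03, 0, 0.09],
    [0, 0, 0, 0, 0.09],
    [0, 0, 0, 0, 0.09]
  ]
}}

```text
clock: 21.7
position: [0.5749, -0.314, 0.1743]
eef_rot: [0.709, 0.705, -0.0, -0.008]
force: [0.5, -0.1, -0.7]
opening: 0.09
grasp_force: 0.0
```

```bash
python3 -c "
from h import *
orange('pics/w4.png',.052)
goto(.670,-.171,.018,0)"
```

```text
orange [253.3 184.3  59.7  62.4] [ 0.5739 -0.3105  0.052 ]
orange [347.3  42.   60.7  70.1] [ 0.6586 -0.18    0.052 ]
pos [ 0.5741 -0.3135  0.1722] tooly [ 1.    -0.005 -0.016] toolz [-0.016  0.013 -1.   ]
move [0.1409 0.0976 0.1546] norm 0.231 turn -0.005
```

{"api": "drive_effector", "payload": {
  "offsets": [
    [0.0352, 0.0244, 0.02, 0, 0.094],
    [0.0352, 0.0244, 0.02, 0, 0.094],
    [0.0352, 0.0244, 0.02, 0, 0.094],
    [0.0352, 0.0244, 0.02, 0, 0.094],
    [0, 0, 0.03, 0, 0.094],
    [0, 0, 0.025, 0, 0.094],
    [0, 0, 0, 0, 0.094],
    [0, 0, 0, 0, 0.094]
  ]
}}

```text
clock: 22.55
position: [0.6694, -0.1712, 0.0362]
eef_rot: [0.709, 0.705, -0.002, -0.012]
force: [0.2, 0.1, 0.5]
opening: 0.0937
grasp_force: 0.0
```

{"api": "drive_effector", "payload": {
  "offsets": [
    [0, 0, 0, 0, 0.094]
  ]
}}

```text
clock: 22.65
position: [0.6714, -0.1723, 0.0397]
eef_rot: [0.709, 0.705, -0.0, -0.009]
force: [-0.0, 0.4, 0.9]
opening: 0.0939
grasp_force: 0.0
```

```bash
python3 -c "
from h import *
goto(.670,-.171,.018,0)"
```

```text
pos [ 0.6714 -0.1723  0.0397] tooly [ 1.    -0.005 -0.013] toolz [-0.013  0.012 -1.   ]
move [ 0.001  -0.0011  0.0217] norm 0.022 turn -0.005
```

{"api": "drive_effector", "payload": {
  "offsets": [
    [0.0007, -0.0008, 0.021, 0, 0.094],
    [0, 0, 0, 0, 0.094],
    [0, 0, 0, 0, 0.05],
    [0, 0, 0, 0, 0.05],
    [0, 0, 0, 0, 0.05],
    [0, 0, 0, 0, 0.05],
    [0, 0, 0, 0, 0.05]
  ],
  "clamp_n": 20
}}

```text
clock: 23.35
position: [0.6702, -0.1709, 0.0184]
eef_rot: [0.709, 0.705, -0.0, -0.009]
force: [-0.4, 0.3, 1.7]
opening: 0.0633
grasp_force: 20.0
```

```bash
python3 -c "
from h import *
goto(.573,-.312,.128,0)"
```

```text
pos [ 0.6702 -0.1709  0.0184] tooly [ 1.    -0.004 -0.013] toolz [-0.013  0.012 -1.   ]
move [-0.1402 -0.098  -0.11  ] norm 0.203 turn -0.004
```

{"api": "drive_effector", "payload": {
  "offsets": [
    [0, 0, -0.05, 0, 0.05],
    [0, 0, -0.05, 0, 0.05],
    [-0.035, -0.0245, -0.003, 0, 0.05],
    [-0.035, -0.0245, -0.003, 0, 0.05],
    [-0.035, -0.0245, -0.003, 0, 0.05],
    [-0.035, -0.0245, -0.003, 0, 0.05],
    [0, 0, 0, 0, 0.05],
    [0, 0, 0, 0, 0.05]
  ]
}}

```text
clock: 24.15
position: [0.5722, -0.3123, 0.129]
eef_rot: [0.709, 0.705, -0.0, -0.01]
force: [0.5, 0.5, -1.0]
opening: 0.0634
grasp_force: 20.0
```

{"api": "drive_effector", "payload": {
  "offsets": [
    [0, 0, 0, 0, 0.05]
  ]
}}

```text
clock: 24.25
position: [0.5731, -0.3107, 0.1288]
eef_rot: [0.708, 0.706, -0.0, -0.01]
force: [0.3, 0.6, -0.6]
opening: 0.0634
grasp_force: 20.0
```

```bash
python3 -c "
from h import *
goto(.573,-.312,.0715,0)"
```

```text
pos [ 0.5731 -0.3107  0.1288] tooly [ 1.    -0.004 -0.015] toolz [-0.015  0.014 -1.   ]
move [-0.002   0.0007  0.0573] norm 0.057 turn -0.004
```

{"api": "drive_effector", "payload": {
  "offsets": [
    [-0.001, 0.0005, 0.029, 0, 0.05],
    [0, 0, 0.028, 0, 0.05],
    [0, 0, 0.0005, 0, 0.05],
    [0, 0, 0, 0, 0.05]
  ]
}}

```text
clock: 24.65
position: [0.5727, -0.3105, 0.0713]
eef_rot: [0.708, 0.706, -0.001, -0.011]
force: [-0.8, 0.1, -1.3]
opening: 0.0637
grasp_force: 20.0
```

{"api": "drive_effector", "payload": {
  "offsets": [
    [0, 0, 0, 0, 0.08],
    [0, 0, 0, 0, 0.08],
    [0, 0, 0, 0, 0.08],
    [0, 0, -0.04, 0, 0.09],
    [0, 0, -0.045, 0, 0.09],
    [0, 0.0, -0.04, 0, 0.09],
    [0, 0, 0, 0, 0.09],
    [0, 0, 0, 0, 0.09]
  ]
}}

```text
clock: 25.45
position: [0.5748, -0.314, 0.199]
eef_rot: [0.709, 0.705, -0.0, -0.007]
force: [-0.2, 0.6, -0.8]
opening: 0.0901
grasp_force: 0.0
```

```bash
python3 -c "
from h import *
orange('pics/w5.png',.066)
c=camrig.calibration('top')
print([px2w(c,u,v,.075).round(4) for u,v in [(106.4,207),(149,205.6)]])
print([px2w(c,95+u/5,165+v/5,z).round(4) for u,v,z in [(93,335,0.003),(266,328,0.003)]])
goto(.515,.32,.25,0)"
```

```text
orange [253.2 181.5  57.7  60.9] [ 0.5738 -0.3101  0.066 ]
[array([0.5077, 0.3796, 0.075 ]), array([0.5142, 0.239 , 0.075 ])]
[array([0.4246, 0.375 , 0.003 ]), array([0.4308, 0.2555, 0.003 ])]
pos [ 0.574  -0.3135  0.1965] tooly [ 1.    -0.005 -0.015] toolz [-0.015  0.013 -1.   ]
move [ 0.6338 -0.0627 -0.0446] norm 0.638 turn -0.005
```

{"api": "drive_effector", "payload": {
  "offsets": [
    [0.048, -0.005, -0.006, 0, 0.094],
    [0.048, -0.005, -0.006, 0, 0.094],
    [0.048, -0.005, -0.006, 0, 0.094],
    [0.048, -0.005, -0.006, 0, 0.094],
    [0.048, -0.005, -0.006, 0, 0.094],
    [0.048, -0.005, -0.006, 0, 0.094],
    [0.048, -0.005, -0.006, 0, 0.094],
    [0.048, -0.005, -0.006, 0, 0.094]
  ]
}}

```text
clock: 26.3
position: [0.5351, 0.0718, 0.2475]
eef_rot: [0.709, 0.705, -0.002, -0.011]
force: [0.5, 0.3, 0.2]
opening: 0.0942
grasp_force: 0.0
```

{"api": "drive_effector", "payload": {
  "offsets": [
    [0.048, -0.005, 0, 0, 0.094],
    [0.048, -0.005, 0, 0, 0.094],
    [0.048, -0.005, 0, 0, 0.094],
    [0.048, -0.005, 0, 0, 0.094],
    [0.03, 0, 0, 0, 0.094],
    [0, 0, 0, 0, 0.094],
    [0, 0, 0, 0, 0.094],
    [0, 0, 0, 0, 0.094]
  ]
}}

```text
clock: 27.1
position: [0.5176, 0.2908, 0.2518]
eef_rot: [0.709, 0.705, -0.002, -0.01]
force: [0.1, -0.7, -0.2]
opening: 0.094
grasp_force: 0.0
```

```bash
python3 -c "
from h import *
goto(.51,.315,.25,0)
c=shot('wrist','pics/t1.png',s=1.5625)
print([ (w2px(c,p)*1.5625).round(0) for p in [(.511,.309,.08),(.5,.371,.08),(.51,.25,.08)]])"
```

```text
pos [0.5176 0.2908 0.2518] tooly [ 1.    -0.006 -0.017] toolz [-0.017  0.011 -1.   ]
move [ 0.0241 -0.0077  0.0022] norm 0.025 turn -0.006
[array([390., 253.]), array([374., 167.]), array([389., 329.])]
```

View pics/t1.png

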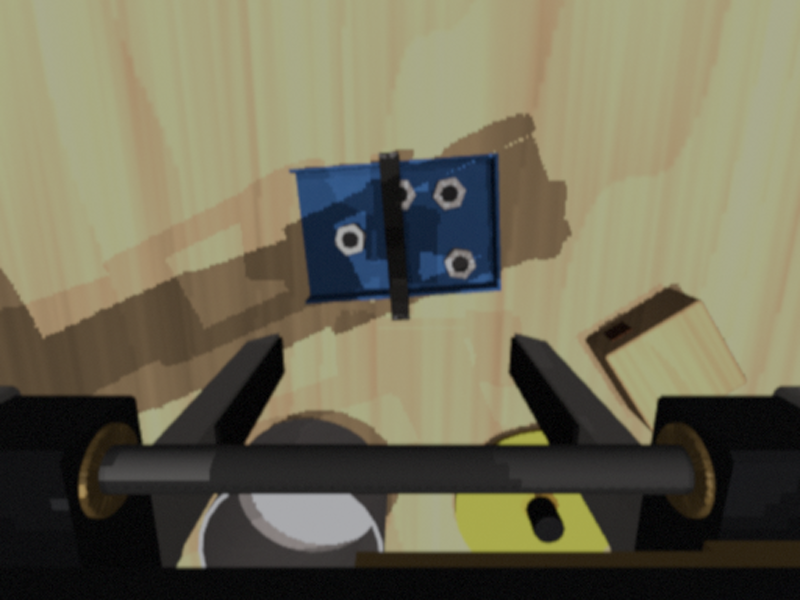

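The wrist view shows the bar running from (389,153) to (401,319), the back wall on the right (+x), the open spout on the left and four nuts aboard.

```bash
python3 -c "
from h import *
c=dict(np.load('pics/t1.npz')); k=.64
a,b=[px2w(c,u*k,v*k,.08) for u,v in [(389,153),(401,319)]]
print(a,b,(a+b)/2,np.linalg.norm(a-b)); d=b-a; ang=np.degrees(np.arctan2(d[0],-d[1])); print(ang)
print([px2w(c,u*k,v*k,z).round(4) for u,v,z in [(305,301,.003),(296,172,.003),(498,289,.025),(495,155,.025)]])
m=(a+b)/2; goto(m[0],m[1],.14,ang)"
```

```text
[0.51099598 0.38014564 0.08      ] [0.51904913 0.25842228 0.08      ] [0.51502256 0.31928396 0.08      ] 0.12198945976996002
3.7851404101461954
[array([0.4289, 0.2526, 0.003 ]), array([0.4271, 0.3691, 0.003 ]), array([0.6034, 0.269 , 0.025 ]), array([0.5957, 0.3811, 0.025 ])]
pos [0.5178 0.2906 0.2523] tooly [ 1.    -0.006 -0.016] toolz [-0.016  0.012 -1.   ]
move [ 0.0274 -0.0012  0.1126] norm 0.116 turn -0.072
```

{"api": "drive_effector", "payload": {
  "offsets": [
    [0.0274, -0.001, 0.02, -0.072, 0.094],
    [0, 0, 0.045, 0, 0.094],
    [0, 0, 0.045, 0, 0.06],
    [0, 0, 0, 0, 0.06],
    [0, 0, 0, 0, 0.05],
    [0, 0, 0, 0, 0.05]
  ]
}}

```text
clock: 27.75
position: [0.5175, 0.3211, 0.1475]
eef_rot: [0.683, 0.73, 0.003, -0.008]
force: [0.1, 0.6, -0.5]
opening: 0.0652
grasp_force: 0.0
```

```bash
python3 -c "
from h import *
goto(.515,.3193,.064,3.8)"
```

```text
pos [0.5175 0.3211 0.1475] tooly [ 0.998  0.066 -0.008] toolz [-0.009  0.016 -1.   ]
move [-0.003  -0.0019  0.0834] norm 0.084 turn -0.0
```

{"api": "drive_effector", "payload": {
  "offsets": [
    [-0.003, -0.0019, 0.042, 0, 0.05],
    [0, 0, 0.041, 0, 0.05],
    [0, 0, 0, 0, 0.05],
    [0, 0, 0, 0, 0.05],
    [0, 0, 0, 0, 0.05]
  ]
}}

```text
clock: 28.25
position: [0.5151, 0.32, 0.065]
eef_rot: [0.683, 0.73, 0.003, -0.008]
force: [-0.7, -0.4, 0.9]
opening: 0.0502
grasp_force: 0.0
```

```bash
python3 -c "
from h import *
goto(.515,.3193,.064,3.8)"
```

```text
pos [0.5151 0.32   0.065 ] tooly [ 0.998  0.067 -0.007] toolz [-0.008  0.016 -1.   ]
move [-0.0008 -0.0001  0.001 ] norm 0.001 turn 0.001
```

{"api": "drive_effector", "payload": {
  "offsets": [
    [0, 0, 0, 0, 0.005],
    [0, 0, 0, 0, 0.005],
    [0, 0, 0, 0, 0.005],
    [0, 0, 0, 0, 0.005],
    [0, 0, 0, 0, 0.005],
    [0, 0, 0, 0, 0.005]
  ],
  "clamp_n": 60
}}

```text
clock: 28.85
position: [0.5128, 0.3189, 0.0608]
eef_rot: [0.683, 0.731, 0.0, -0.009]
force: [-0.8, -0.3, 1.7]
opening: 0.0135
grasp_force: 60.0
```

{"api": "drive_effector", "payload": {
  "offsets": [
    [0, 0, -0.01, 0, 0.005],
    [0, 0, -0.025, 0, 0.005],
    [0, 0, -0.04, 0, 0.005],
    [0, 0, -0.04, 0, 0.005],
    [0, 0, -0.04, 0, 0.005],
    [0, 0, -0.04, 0, 0.005],
    [0, 0, -0.03, 0, 0.005],
    [0, 0, -0.015, 0, 0.005]
  ]
}}

```text
clock: 29.65
position: [0.516, 0.3159, 0.3039]
eef_rot: [0.683, 0.731, 0.001, -0.009]
force: [1.0, 0.2, -3.6]
opening: 0.0138
grasp_force: 60.0
```

```bash
python3 -c "
from h import *
goto(.58,.58,.30,-80); print(ctrl.observe()['joint_pos'])
shot('scene','pics/s1.png',(300,80,460,220),4)"
```

```text
pos [0.516  0.3159 0.3039] tooly [ 0.998  0.068 -0.011] toolz [-0.012  0.014 -1.   ]
move [0.2591 0.0818 0.0069] norm 0.272 turn 1.464
[0.44570126 0.21488634 1.0605067  0.01875204 1.87045287 0.38366532]
```

View pics/s1.png

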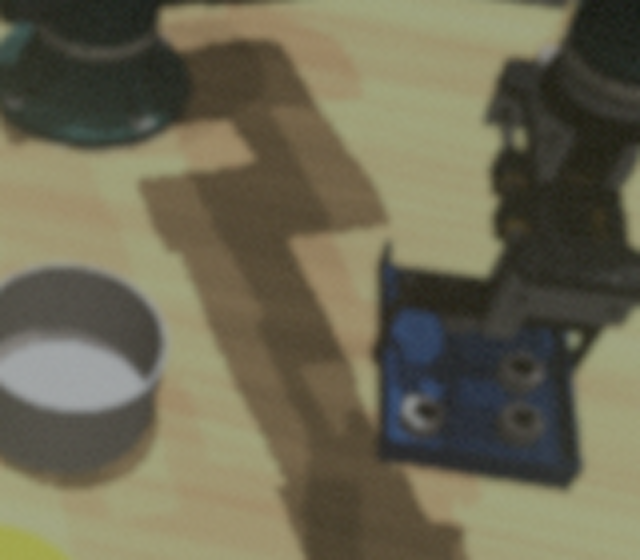

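The tray is level, with three nuts visible and the bar firmly held. I'll carry it smoothly out to the left.

{"api": "drive_effector", "payload": {
  "offsets": [
    [0.0095, 0.003, 0, 0, 0.005],
    [0.019, 0.006, 0, 0, 0.005],
    [0.0286, 0.009, 0, 0, 0.005],
    [0.038, 0.012, 0, 0, 0.005],
    [0.043, 0.0135, 0, 0, 0.005],
    [0.043, 0.0135, 0, 0, 0.005],
    [0.033, 0.0105, 0, 0, 0.005],
    [0.024, 0.0075, 0, 0, 0.005]
  ]
}}

```text
clock: 30.5
position: [0.5719, 0.5597, 0.2947]
eef_rot: [0.682, 0.731, -0.002, -0.01]
force: [7.2, 4.8, 51.0]
opening: 0.0138
grasp_force: 60.0
```

{"api": "drive_effector", "payload": {
  "offsets": [
    [0.014, 0.0045, 0, 0, 0.005],
    [0.007, 0.002, 0, 0.05, 0.005],
    [0, 0, 0, 0.1, 0.005],
    [0, 0, 0, 0.14, 0.005],
    [0, 0, 0, 0.15, 0.005],
    [0, 0, 0, 0.15, 0.005],
    [0, 0, 0, 0.15, 0.005],
    [0, 0, 0, 0.15, 0.005]
  ]
}}

```text
clock: 31.3
position: [0.5697, 0.5699, 0.2937]
eef_rot: [0.932, 0.362, 0.001, -0.011]
force: [0.2, -0.1, -4.6]
opening: 0.0134
grasp_force: 60.0
```

{"api": "drive_effector", "payload": {
  "offsets": [
    [0, 0, 0, 0.15, 0.005],
    [0, 0, 0, 0.15, 0.005],
    [0, 0, 0, 0.15, 0.005],
    [0, 0, 0, 0.12, 0.005],
    [0, 0, 0, 0.08, 0.005],
    [0, 0, 0, 0.04, 0.005],
    [0, 0, 0, 0, 0.005]
  ]
}}

```text
clock: 32.0
position: [0.5697, 0.5699, 0.2938]
eef_rot: [1.0, 0.029, -0.003, -0.011]
force: [1.1, 0.5, -4.9]
opening: 0.0137
grasp_force: 60.0
```

```bash
python3 -c "
from h import *
goto(.58,.58,.30,-80); print(ctrl.observe()['joint_pos'])
shot('top','pics/s2.png',(0,80,200,260),4)"
```

```text
pos [0.5697 0.5699 0.2938] tooly [ 0.058 -0.998 -0.022] toolz [-0.006  0.021 -1.   ]
move [ 0.0109 -0.0096 -0.006 ] norm 0.016 turn -0.117
[0.70689866 0.77941562 0.27670789 0.02295535 2.07609184 2.23095931]
```

View pics/s2.png

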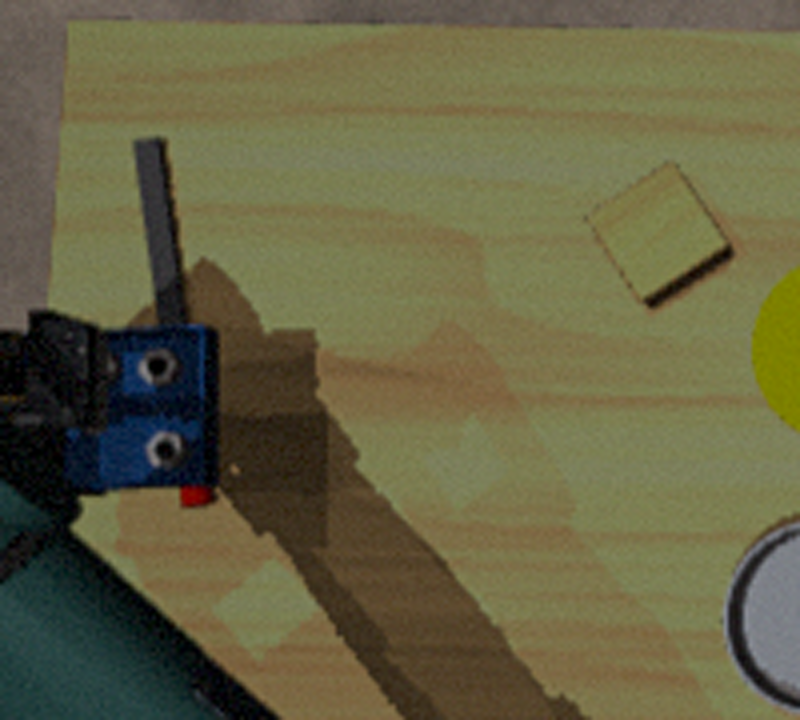

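{"api": "drive_effector", "payload": {
  "offsets": [
    [0.015, -0.013, 0, 0, 0.005],
    [0.022, -0.02, 0, 0, 0.005],
    [0.03, -0.026, 0, 0, 0.005],
    [0.037, -0.033, 0, 0, 0.005]
  ]
}}

```text
clock: 32.45
position: [0.6074, 0.6078, 0.2509]
eef_rot: [0.998, 0.029, 0.028, -0.04]
force: [-0.2, 0.2, -3.9]
opening: 0.0135
grasp_force: 60.0
```

```bash
python3 -c "
from h import *
goto(.58,.58,.30,-80); print(ctrl.observe()['joint_pos'])"
```

```text
pos [0.6074 0.6078 0.2509] tooly [ 0.06  -0.995 -0.078] toolz [ 0.054  0.081 -0.995]
move [-0.026   0.0222 -0.0526] norm 0.063 turn -0.115
[0.70940032 0.83481315 0.27554068 0.02845854 1.93741026 2.23417725]
```

{"api": "drive_effector", "payload": {
  "offsets": [
    [0.037, -0.033, 0, 0, 0.005],
    [0.037, -0.033, 0, 0, 0.005],
    [0.037, -0.033, 0, 0, 0.005],
    [0.037, -0.033, 0, 0, 0.005]
  ]
}}

```text
clock: 32.85
position: [0.6521, 0.6536, 0.2127]
eef_rot: [0.993, 0.028, 0.074, -0.083]
force: [0.1, 0.2, -3.8]
opening: 0.0134
grasp_force: 60.0
```

```bash
python3 -c "
from h import *
goto(.58,.58,.30,-80); print(ctrl.observe()['joint_pos'])"
```

```text
pos [0.6521 0.6536 0.2127] tooly [ 0.068 -0.985 -0.161] toolz [ 0.142  0.17  -0.975]
move [-0.0611  0.0534 -0.1078] norm 0.135 turn -0.106
[0.71215326 0.88769296 0.27686902 0.03635554 1.75667527 2.23732565]
```

{"api": "drive_effector", "payload": {
  "offsets": [
    [0.034, -0.030, -0.02, 0, 0.005],
    [0.034, -0.030, -0.02, 0, 0.005],
    [0.034, -0.030, -0.02, 0, 0.005],
    [0.034, -0.030, -0.02, 0, 0.005],
    [0.034, -0.030, -0.02, 0, 0.005],
    [0.034, -0.030, -0.02, 0, 0.005]
  ]
}}

```text
clock: 33.45
position: [0.673, 0.6696, 0.3144]
eef_rot: [0.976, 0.026, 0.149, -0.154]
force: [0.4, -0.2, -4.6]
opening: 0.0135
grasp_force: 60.0
```

```bash
python3 -c "
from h import *
goto(.58,.58,.30,-80); print(ctrl.observe()['joint_pos'])"
```

```text
pos [0.673  0.6696 0.3144] tooly [ 0.097 -0.951 -0.293] toolz [ 0.283  0.309 -0.908]
move [-0.0936  0.0804 -0.0409] norm 0.13 turn -0.072
[0.70484324 0.79393715 0.27387116 0.05184289 1.64452879 2.23666397]
```

{"api": "drive_effector", "payload": {
  "offsets": [
    [0.036, -0.033, -0.01, 0, 0.005],
    [0.036, -0.033, -0.01, 0, 0.005],
    [0.036, -0.033, -0.01, 0, 0.005],
    [0, 0, 0, 0, 0.005]
  ]
}}

```text
clock: 33.85
position: [0.6866, 0.6854, 0.3477]
eef_rot: [0.964, 0.026, 0.186, -0.189]
force: [-0.2, 0.2, -3.5]
opening: 0.0136
grasp_force: 60.0
```

```bash
python3 -c "
from h import *
p,R=yaw(); print(p,R); print(np.degrees(np.arccos(-R[2,2])),ctrl.observe()['joint_pos'])"
```

```text
[0.68661863 0.68538217 0.34766987] [[ 0.929766    0.11950584  0.3482148 ]
 [-0.02049776 -0.92757627  0.37307117]
 [ 0.36757997 -0.35400651 -0.85997928]]
30.68574383507316 [0.70594964 0.77262475 0.27383308 0.05803348 1.56242998 2.23884155]
```

Add to h.py:
```python
from scipy.spatial.transform import Rotation as Rot
SP=np.array([0,-.085,.060])
def spoutmove(target,turn):
    p,R=yaw(); R2=R@Rot.from_rotvec([0,0,turn]).as_matrix()
    P=np.array(target)-R2@SP; print("TCP",P.round(4),"tooly",R2[:,1].round(3),"spout now",(p+R@SP).round(4),"move",(R.T@(P-p)).round(4),np.linalg.norm(P-p).round(3))
```

```bash
python3 -c "
from h import *
c=camrig.calibration('scene'); print(px2w(c,316.5,162,.09))
c=camrig.calibration('top'); print(px2w(c,206,233,.09))
for n in ('top','scene'):
    im=camrig.read_camera(n); cv2.imwrite('pics/tin_%s.png'%n,cv2.resize(im[200:275,165:245,::-1] if n=='top' else im[135:210,275:355,::-1],None,fx=5,fy=5))
a=cv2.imread('pics/tin_top.png');b=cv2.imread('pics/tin_scene.png');cv2.imwrite('pics/tin.png',np.hstack([a,b]))
spoutmove((.43,.055,.20),-.70)"
```

```text
[0.41950262 0.04828693 0.09      ]
[0.42620645 0.04613623 0.09      ]
TCP [ 0.4679 -0.0287  0.2489] tooly [ 0.69  -0.723 -0.034] spout now [0.6972 0.7862 0.3234] move [-0.2247  0.6708 -0.2568] 0.753
```

View pics/tin.png

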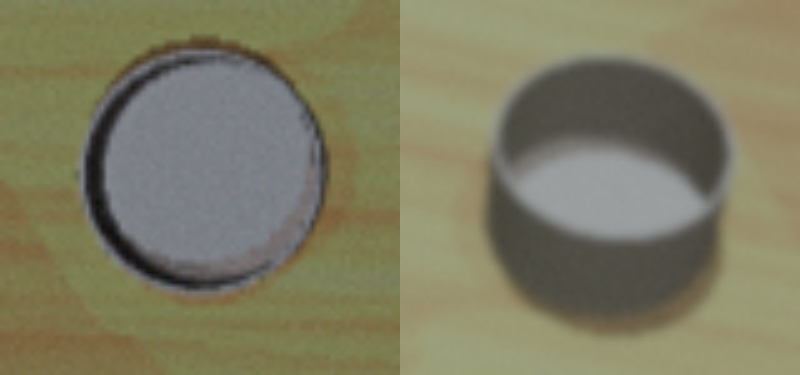

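{"api": "drive_effector", "payload": {
  "offsets": [
    [-0.006, 0.0178, -0.0068, 0, 0.005],
    [-0.0104, 0.0312, -0.0119, 0, 0.005],
    [-0.014, 0.0419, -0.016, 0, 0.005],
    [-0.014, 0.0419, -0.016, 0, 0.005],
    [-0.014, 0.0419, -0.016, 0, 0.005],
    [-0.014, 0.0419, -0.016, 0, 0.005],
    [-0.014, 0.0419, -0.016, 0, 0.005],
    [-0.014, 0.0419, -0.016, 0, 0.005]
  ]
}}

```text
clock: 34.75
position: [0.588, 0.3636, 0.301]
eef_rot: [0.965, 0.026, 0.184, -0.187]
force: [0.1, -0.8, -4.5]
opening: 0.0132
grasp_force: 60.0
```

{"api": "drive_effector", "payload": {
  "offsets": [
    [-0.014, 0.0419, -0.016, 0, 0.005],
    [-0.014, 0.0419, -0.016, 0, 0.005],
    [-0.014, 0.0419, -0.016, 0, 0.005],
    [-0.014, 0.0419, -0.016, 0, 0.005],
    [-0.014, 0.0419, -0.016, 0, 0.005],
    [-0.014, 0.0419, -0.016, 0, 0.005],
    [-0.009, 0.0267, -0.0102, 0, 0.005],
    [-0.003, 0.009, -0.0034, 0, 0.005]
  ]
}}

```text
clock: 35.55
position: [0.4951, 0.057, 0.2595]
eef_rot: [0.965, 0.023, 0.184, -0.186]
force: [0.5, 0.2, -4.0]
opening: 0.0137
grasp_force: 60.0
```

```bash
python3 -c "
from h import *
spoutmove((.432,.056,.20),-.70);print(ctrl.observe()['joint_pos'])"
```

```text
TCP [ 0.4695 -0.0277  0.249 ] tooly [ 0.687 -0.726 -0.033] spout now [0.5063 0.158  0.2374] move [-0.0257  0.0795 -0.0309] 0.089
[-0.3220204  -0.29126617  1.72732071  0.47796038  1.47533347  1.20988805]
```

{"api": "drive_effector", "payload": {
  "offsets": [
    [-0.0128, 0.0398, -0.0155, 0, 0.005],
    [-0.0129, 0.0397, -0.0154, 0, 0.005],
    [0, 0, 0, -0.14, 0.005],
    [0, 0, 0, -0.14, 0.005],
    [0, 0, 0, -0.14, 0.005],
    [0, 0, 0, -0.14, 0.005],
    [0, 0, 0, -0.14, 0.005],
    [0, 0, 0, 0, 0.005]
  ]
}}

```text
clock: 36.35
position: [0.4709, -0.0244, 0.2498]
eef_rot: [0.897, 0.355, 0.237, -0.112]
force: [-0.6, -0.3, -3.9]
opening: 0.0135
grasp_force: 60.0
```

```bash
python3 -c "
from h import *
spoutmove((.432,.056,.14),0);print(ctrl.observe()['joint_pos'])
shot('scene','pics/s3.png',(220,50,400,240),3.1)"
```

```text
TCP [ 0.4699 -0.0276  0.1889] tooly [ 0.69  -0.723 -0.033] spout now [0.433  0.0593 0.2009] move [-0.0333  0.0037  0.0509] 0.061
[-0.545623   -0.28894804  1.74524396  0.51889454  1.56582568  0.30078272]
```

View pics/s3.png

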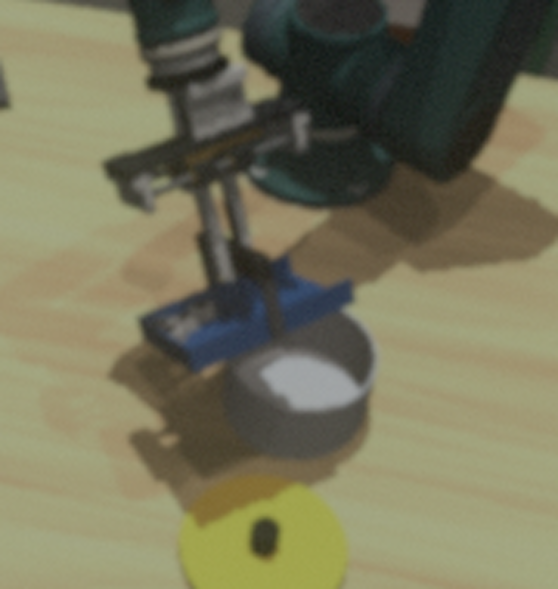

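The spout is over the tin and the nuts are lying at the back corner. I'll lower it, then pivot around the spout.

{"api": "drive_effector", "payload": {
  "offsets": [
    [-0.0165, 0.0018, 0.0255, 0, 0.005],
    [-0.0165, 0.0018, 0.0255, 0, 0.005],
    [0.0127, -0.001, 0, -0.15, 0.005],
    [0.0127, -0.001, 0, -0.15, 0.005],
    [0.0127, -0.001, 0, -0.15, 0.005],
    [0.0127, -0.001, 0, -0.15, 0.005]
  ]
}}

```text
clock: 37.0
position: [0.4902, 0.0118, 0.2137]
eef_rot: [0.751, 0.605, 0.26, -0.037]
force: [0.1, 0.5, -4.8]
opening: 0.0135
grasp_force: 60.0
```

```bash
python3 -c "
from h import *
spoutmove((.432,.056,.14),0);print(ctrl.observe()['force'])"
```

```text
TCP [0.4902 0.0113 0.2138] tooly [ 0.929 -0.265  0.259] spout now [0.432  0.0565 0.14  ] move [-0.0004  0.0001 -0.0002] 0.0
[ 0.11355484  0.54784462 -4.80776491]
```

{"api": "drive_effector", "payload": {
  "offsets": [
    [0.0127, -0.001, 0, -0.15, 0.005],
    [0.0127, -0.001, 0, -0.15, 0.005],
    [0.0127, -0.001, 0, -0.15, 0.005],
    [0.0127, -0.001, 0, -0.15, 0.005],
    [0.0127, -0.001, 0, -0.15, 0.005],
    [0.0127, -0.001, 0, -0.15, 0.005],
    [0.006, 0, 0, -0.07, 0.005],
    [0, 0, 0, 0, 0.005]
  ]
}}

```text
clock: 37.8
position: [0.4647, 0.0846, 0.2355]
eef_rot: [0.384, 0.885, 0.248, 0.088]
force: [0.6, -0.4, -2.3]
opening: 0.0137
grasp_force: 60.0
```

```bash
python3 -c "
from h import *
spoutmove((.432,.056,.14),0);print(ctrl.observe()['force'])
shot('scene','pics/s4.png',(220,50,400,240),3.1)"
```

```text
TCP [0.4653 0.0832 0.2348] tooly [0.636 0.582 0.507] spout now [0.4314 0.0574 0.1407] move [-0.0015 -0.0008  0.0003] 0.002
[ 0.60205453 -0.43145337 -2.32201043]
```

View pics/s4.png

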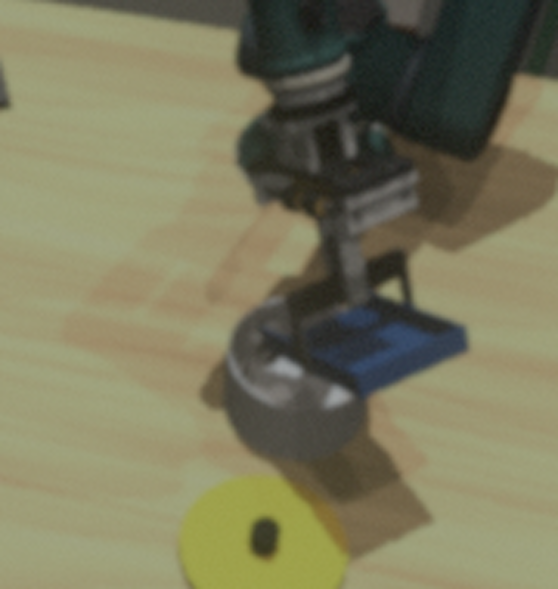

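{"api": "drive_effector", "payload": {
  "offsets": [
    [0, 0, 0, 0, 0.005],
    [0, 0, 0, 0, 0.005],
    [0, 0, 0, 0, 0.005],
    [0, 0.012, -0.02, 0, 0.005],
    [0, 0.025, -0.043, 0, 0.005],
    [0, 0.025, -0.043, 0, 0.005],
    [0, 0.025, -0.043, 0, 0.005],
    [0, 0.01, -0.02, 0, 0.005]
  ]
}}

```text
clock: 38.65
position: [0.4689, 0.0775, 0.4355]
eef_rot: [0.383, 0.885, 0.249, 0.092]
force: [0.1, 0.1, -2.8]
opening: 0.0138
grasp_force: 60.0
```

```bash
python3 -c "
from h import *
print(yaw(),ctrl.observe()['joint_pos'],ctrl.observe()['force'])
ims=[]
c=camrig.read_camera('scene')[100:240,250:390,::-1]; a=camrig.read_camera('top')[160:300,130:270,::-1]
cv2.imwrite('pics/s5.png',cv2.resize(np.hstack([c,a]),None,fx=2.8,fy=2.8,interpolation=cv2.INTER_CUBIC))"
```

```text
(array([0.46891836, 0.07752019, 0.4355254 ]), array([[-0.68952613,  0.63215728,  0.35345563],
       [ 0.72372959,  0.58271037,  0.36968108],
       [ 0.02773433,  0.51071107, -0.85930496]])) [-0.29431365 -0.31734272  1.3996762   0.48437243  1.77138107 -0.87967625] [ 0.11929962  0.14495931 -2.83415061]
```

View pics/s5.png

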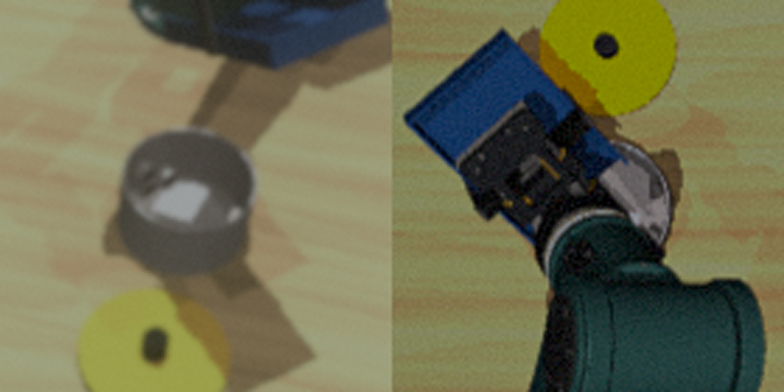

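The nuts are in the tin and the tray looks empty. Next I swing round behind to level the tool.

{"api": "drive_effector", "payload": {
  "offsets": [
    [0, 0, 0, 0.145, 0.005],
    [0, 0, 0, 0.145, 0.005],
    [0, 0, 0, 0.145, 0.005],
    [0, 0, 0, 0.145, 0.005],
    [-0.045, 0, -0.01, 0.1, 0.005],
    [-0.045, 0, -0.012, 0.1, 0.005],
    [-0.045, 0, -0.014, 0.1, 0.005],
    [-0.045, 0, -0.016, 0.1, 0.005]
  ]
}}

```text
clock: 39.55
position: [0.4657, -0.1092, 0.4061]
eef_rot: [0.757, 0.598, 0.259, -0.041]
force: [0.8, 0.4, -2.6]
opening: 0.0138
grasp_force: 60.0
```

{"api": "drive_effector", "payload": {
  "offsets": [
    [-0.045, 0, -0.018, 0.1, 0.005],
    [-0.045, 0, -0.02, 0.1, 0.005],
    [-0.045, 0, -0.022, 0.1, 0.005],
    [-0.045, 0, -0.022, 0.1, 0.005]
  ]
}}

```text
clock: 39.95
position: [0.3865, -0.2892, 0.3926]
eef_rot: [0.861, 0.435, 0.247, -0.092]
force: [0.1, 0.1, -3.5]
opening: 0.0141
grasp_force: 60.0
```

```bash
python3 -c "
from h import *
print(yaw(),ctrl.observe()['joint_pos'],ctrl.observe()['force'])"
```

```text
(array([ 0.38649309, -0.28919121,  0.39262321]), array([[ 0.49905188,  0.79486374,  0.34516497],
       [ 0.70402785, -0.60413309,  0.37332023],
       [ 0.50526429,  0.05669959, -0.86109997]])) [-1.10790178 -0.02551863  1.23785692  0.56918173  2.06073174 -0.23325521] [ 0.14995875  0.13180798 -3.49859719]
```

{"api": "drive_effector", "payload": {
  "offsets": [
    [-0.044, 0, -0.022, 0.1, 0.005],
    [-0.044, 0, -0.022, 0.1, 0.005],
    [-0.044, 0, -0.022, 0.1, 0.005],
    [-0.044, 0, -0.022, 0.1, 0.005],
    [-0.044, 0, -0.022, 0.1, 0.005],
    [-0.044, 0, -0.022, 0.1, 0.005],
    [-0.044, 0, -0.022, 0.1, 0.005],
    [-0.044, 0, -0.022, 0.1, 0.005]
  ]
}}

```text
clock: 40.75
position: [0.0721, -0.5115, 0.3747]
eef_rot: [0.962, 0.066, 0.193, -0.181]
force: [0.4, -1.5, -2.5]
opening: 0.0135
grasp_force: 60.0
```

```bash
python3 -c "
from h import *
print(yaw(),ctrl.observe()['joint_pos'],ctrl.observe()['force'])"
```

```text
(array([ 0.07209934, -0.51154014,  0.37467649]), array([[ 0.9167982 ,  0.19692442,  0.34742168],
       [ 0.05739731, -0.92591012,  0.37335773],
       [ 0.39520451, -0.32235262, -0.86017567]])) [-1.72979112  0.30125012  0.90747922  0.40939357  2.34741069 -0.06840765] [ 0.3832585  -1.47236728 -2.50115715]
```

{"api": "drive_effector", "payload": {
  "offsets": [
    [-0.046, -0.004, -0.018, 0.1, 0.005],
    [-0.046, -0.004, -0.018, 0.1, 0.005],
    [-0.046, -0.004, -0.016, 0.1, 0.005],
    [-0.046, -0.004, -0.014, 0.1, 0.005],
    [-0.046, -0.004, -0.012, 0.1, 0.005],
    [-0.046, -0.004, -0.01, 0.1, 0.005],
    [-0.046, -0.004, -0.008, 0.1, 0.005],
    [-0.046, -0.004, -0.005, 0.1, 0.005]
  ]
}}

```text
clock: 41.55
position: [-0.2928, -0.4274, 0.3811]
eef_rot: [0.912, -0.313, 0.108, -0.241]
force: [-0.7, 0.3, -3.2]
opening: 0.0139
grasp_force: 60.0
```

```bash
python3 -c "
from h import *
print(yaw(),ctrl.observe()['joint_pos'],ctrl.observe()['force'])"
```

```text
(array([-0.29276344, -0.42743484,  0.38107471]), array([[ 0.7807166 , -0.51897389,  0.34806277],
       [-0.62316217, -0.68794139,  0.37202898],
       [ 0.04637346, -0.50734875, -0.86049216]])) [-2.29133062  0.43210192  0.72157919  0.02771984  2.52207251 -0.04139124] [-0.66720269  0.26712337 -3.19089301]
```

{"api": "drive_effector", "payload": {
  "offsets": [
    [-0.046, 0, 0, 0.08, 0.005],
    [-0.03, 0.01, 0, 0.03, 0.005],
    [0, 0.03, -0.012, 0, 0.005],
    [0, 0.04, -0.015, 0, 0.005],
    [0, 0.04, -0.015, 0, 0.005],
    [0, 0.03, -0.012, 0, 0.005],
    [0, 0.02, -0.008, 0, 0.005],
    [0, 0.02, -0.008, 0, 0.005]
  ]
}}

```text
clock: 42.35
position: [-0.422, -0.4577, 0.3423]
eef_rot: [0.889, -0.36, 0.107, -0.263]
force: [-0.3, 0.2, -3.1]
opening: 0.0135
grasp_force: 60.0
```

```bash
python3 -c "
from h import *
print(yaw(),ctrl.observe()['joint_pos'],ctrl.observe()['force'])"
```

```text
(array([-0.42203185, -0.45767018,  0.34227819]), array([[ 0.71787336, -0.5835729 ,  0.37960572],
       [-0.69617314, -0.60246202,  0.39036198],
       [ 0.00089336, -0.54450177, -0.83875921]])) [-2.39203536  0.78754881  0.27505826 -0.05784625  2.65352181 -0.09453388] [-0.31837766  0.17821304 -3.05061865]
```

{"api": "drive_effector", "payload": {
  "offsets": [
    [0, 0.03, 0.01, 0, 0.005],
    [0, 0.045, 0.01, 0, 0.005],
    [0, 0.045, 0.01, 0, 0.005]
  ]
}}

```text
clock: 42.65
position: [-0.4615, -0.4978, 0.2402]
eef_rot: [0.892, -0.361, 0.103, -0.253]
force: [-0.4, 0.1, -3.1]
opening: 0.014
grasp_force: 60.0
```

```bash
python3 -c "
from h import *
print(yaw(),ctrl.observe()['joint_pos'],ctrl.observe()['force'])"
```

```text
(array([-0.46151716, -0.49781542,  0.24024081]), array([[ 0.71773015, -0.59191289,  0.3667459 ],
       [-0.69632075, -0.61080668,  0.37689869],
       [ 0.00091965, -0.52588433, -0.8505556 ]])) [-2.38955736  0.90617014  0.2743059  -0.04210007  2.51395634 -0.07582908] [-0.41919987  0.0719847  -3.07630145]
```

{"api": "drive_effector", "payload": {
  "offsets": [
    [0, 0.045, -0.02, 0, 0.005],
    [0, 0.045, -0.02, 0, 0.005],
    [0, 0.045, -0.02, 0, 0.005],
    [0, 0.045, -0.02, 0, 0.005],
    [0, 0.045, -0.02, 0, 0.005],
    [0, 0.045, -0.02, 0, 0.005]
  ]
}}

```text
clock: 43.25
position: [-0.5158, -0.549, 0.1348]
eef_rot: [0.907, -0.368, 0.078, -0.188]
force: [0.1, -0.3, -2.3]
opening: 0.0135
grasp_force: 60.0
```

```bash
python3 -c "
from h import *
print(yaw(),ctrl.observe()['joint_pos'],ctrl.observe()['force'])"
```

```text
(array([-0.51577551, -0.54902089,  0.13478295]), array([[ 0.71661393, -0.63850112,  0.28067918],
       [-0.69745887, -0.65829543,  0.28319296],
       [ 0.0039508 , -0.3987022 , -0.91707194]])) [-2.39284801  1.0014423   0.27457254 -0.02150897  2.27527727 -0.06154574] [ 0.12635591 -0.30725911 -2.34593508]
```

{"api": "drive_effector", "payload": {
  "offsets": [
    [0, 0.025, -0.043, 0, 0.005],
    [0, 0.025, -0.043, 0, 0.005],
    [0, 0.035, -0.035, 0, 0.005],
    [0, 0.035, -0.035, 0, 0.005],
    [0, 0.04, -0.03, 0, 0.005],
    [0, 0.04, -0.03, 0, 0.005]
  ]
}}

```text
clock: 43.85
position: [-0.541, -0.5697, 0.1805]
eef_rot: [0.92, -0.374, 0.047, -0.107]
force: [-0.3, 0.5, -2.3]
opening: 0.0139
grasp_force: 60.0
```

```bash
python3 -c "
from h import *
print(yaw(),ctrl.observe()['joint_pos'],ctrl.observe()['force'])"
```

```text
(array([-0.54099889, -0.56972625,  0.18047545]), array([[ 0.71572285, -0.67818767,  0.16674017],
       [-0.69835328, -0.69724852,  0.16170098],
       [ 0.00659573, -0.23217664, -0.97265128]])) [-2.39963682  0.92817636  0.27387285 -0.00792391  2.17385076 -0.06022743] [-0.32473689  0.49544928 -2.28007286]
```

{"api": "drive_effector", "payload": {
  "offsets": [
    [0, 0.045, -0.02, 0, 0.005],
    [0, 0.045, -0.02, 0, 0.005],
    [0, 0.045, -0.02, 0, 0.005],
    [0, 0.045, -0.02, 0, 0.005],
    [0, 0.045, -0.02, 0, 0.005]
  ]
}}

```text
clock: 44.35
position: [-0.5809, -0.6078, 0.1634]
eef_rot: [0.925, -0.377, 0.019, -0.035]
force: [1.3, -0.3, -3.4]
opening: 0.0137
grasp_force: 60.0
```

```bash
python3 -c "
from h import *
print(yaw(),ctrl.observe()['joint_pos'],ctrl.observe()['force'])"
```

```text
(array([-0.58090412, -0.60784841,  0.16340887]), array([[ 0.71546926, -0.69593366,  0.06148242],
       [-0.69859022, -0.7137324 ,  0.05057434],
       [ 0.00868561, -0.0791354 , -0.99682604]])) [-2.40252037  0.93847447  0.2739394   0.00445614  2.00876791 -0.05687693] [ 1.31616895 -0.28675722 -3.43276852]
```

{"api": "drive_effector", "payload": {
  "offsets": [
    [0, 0.045, -0.02, 0, 0.005],
    [0, 0.045, -0.02, 0, 0.005],
    [0, 0.009, -0.003, 0, 0.005],
    [0, 0, 0, 0, 0.005]
  ]
}}

```text
clock: 44.75
position: [-0.5963, -0.6225, 0.1692]
eef_rot: [0.926, -0.377, 0.006, -0.002]
force: [0.8, -0.3, -3.9]
opening: 0.0138
grasp_force: 60.0
```

```bash
python3 -c "
from h import *
print(yaw(),ctrl.observe()['joint_pos'],ctrl.observe()['force'])"
```

```text
(array([-0.59632524, -0.62254883,  0.1692495 ]), array([[ 0.71549326, -0.69851766,  0.01193612],
       [-0.6985577 , -0.7155529 , -0.00109082],
       [ 0.00930288, -0.00755759, -0.99992817]])) [-2.40384427  0.93036228  0.27418839  0.00949321  1.94512589 -0.05622551] [ 0.82916693 -0.32095686 -3.92172577]
```

{"api": "drive_effector", "payload": {
  "offsets": [
    [0, -0.03, -0.015, 0, 0.005],
    [0, -0.045, -0.02, 0, 0.005],
    [0, -0.045, -0.02, 0, 0.005],
    [0, -0.045, -0.02, 0, 0.005],
    [0, -0.045, -0.02, 0, 0.005],
    [0, -0.045, -0.02, 0, 0.005],
    [0, -0.045, -0.02, 0, 0.005],
    [0.03, -0.02, 0, -0.06, 0.005]
  ]
}}

```text
clock: 45.55
position: [-0.353, -0.4113, 0.3125]
eef_rot: [0.936, -0.351, 0.003, 0.002]
force: [0.4, -1.2, -1.8]
opening: 0.0137
grasp_force: 60.0
```

{"api": "drive_effector", "payload": {
  "offsets": [
    [0.05, 0, 0, -0.095, 0.005],
    [0.05, 0, 0, -0.095, 0.005],
    [0.05, 0, 0, -0.095, 0.005],
    [0.05, 0, 0, -0.095, 0.005],
    [0.05, 0, 0, -0.095, 0.005],
    [0.05, 0, 0, -0.095, 0.005],
    [0.05, 0, 0, -0.095, 0.005],
    [0.05, 0, 0, -0.095, 0.005]
  ]
}}

```text
clock: 46.35
position: [0.0117, -0.5596, 0.3115]
eef_rot: [1.0, 0.025, 0.006, 0.001]
force: [-0.9, -1.8, -3.2]
opening: 0.0135
grasp_force: 60.0
```

{"api": "drive_effector", "payload": {
  "offsets": [
    [0.05, 0, 0, -0.095, 0.005],
    [0.05, 0, 0, -0.095, 0.005],
    [0.05, 0, 0, -0.095, 0.005],
    [0.05, 0, 0, -0.095, 0.005],
    [0.05, 0, 0, -0.095, 0.005],
    [0.05, 0, 0, -0.095, 0.005],
    [0.05, 0, 0, -0.095, 0.005],
    [0.04, 0, 0, -0.095, 0.005]
  ]
}}

```text
clock: 47.15
position: [0.3671, -0.4195, 0.3158]
eef_rot: [0.919, 0.395, 0.006, 0.003]
force: [-0.0, 0.2, -3.1]
opening: 0.0136
grasp_force: 60.0
```

```bash
python3 -c "
from h import *
goto(.41,-.19,.15,-20); print(ctrl.observe()['joint_pos'])"
```

```text
pos [ 0.3671 -0.4195  0.3158] tooly [ 0.726 -0.688  0.01 ] toolz [ 0.013 -0.001 -1.   ]
move [ 0.1948 -0.1283  0.1661] norm 0.286 turn -0.409
[-0.95981056  0.09915119  1.16870041  0.01050581  1.86580738 -0.19827891]
```

{"api": "drive_effector", "payload": {
  "offsets": [
    [0.039, -0.0257, 0, 0, 0.005],
    [0.039, -0.0257, 0, 0, 0.005],
    [0.039, -0.0257, 0.01, 0, 0.005],
    [0.039, -0.0257, 0.01, 0, 0.005],
    [0.039, -0.0257, 0.01, 0, 0.005],
    [0, 0, 0.045, -0.136, 0.005],
    [0, 0, 0.045, -0.136, 0.005],
    [0, 0, 0.04, -0.136, 0.005]
  ]
}}

```text
clock: 47.95
position: [0.4087, -0.191, 0.1546]
eef_rot: [0.819, 0.574, 0.005, 0.004]
force: [0.1, -0.5, -3.7]
opening: 0.0135
grasp_force: 60.0
```

{"api": "drive_effector", "payload": {
  "offsets": [
    [0, 0, 0.04, 0, 0.005],
    [0, 0, 0.03, 0, 0.005],
    [0, 0, 0, 0, 0.005],
    [0, 0, 0, 0, 0.005]
  ]
}}

```text
clock: 48.35
position: [0.41, -0.1921, 0.0866]
eef_rot: [0.821, 0.571, 0.005, 0.004]
force: [-0.1, -0.7, -2.7]
opening: 0.0132
grasp_force: 60.0
```

```bash
python3 -c "
from h import *
goto(.41,-.19,.063,-20); print(ctrl.observe()['force'])"
```

```text
pos [ 0.41   -0.1921  0.0866] tooly [ 0.937 -0.349  0.012] toolz [ 0.012 -0.001 -1.   ]
move [ 0.0019 -0.001   0.0236] norm 0.024 turn -0.007
[-0.1398582  -0.73094856 -2.68849714]
```

{"api": "drive_effector", "payload": {
  "offsets": [
    [0, 0, 0.015, 0, 0.005],
    [0, 0, 0.005, 0, 0.005],
    [0, 0, 0.003, 0, 0.005],
    [0, 0, 0.001, 0, 0.005],
    [0, 0, 0, 0, 0.005]
  ],
  "clamp_n": 15
}}

```text
clock: 48.85
position: [0.4106, -0.1924, 0.0626]
eef_rot: [0.821, 0.571, 0.005, 0.004]
force: [-0.1, -0.2, -2.7]
opening: 0.0137
grasp_force: 15.0
```

{"api": "drive_effector", "payload": {
  "offsets": [
    [0, 0, 0, 0, 0.03],
    [0, 0, 0, 0, 0.05],
    [0, 0, 0, 0, 0.05],
    [0, 0, 0, 0, 0.05],
    [0, 0, -0.03, 0, 0.05],
    [0, 0, -0.045, 0, 0.05],
    [0, 0, -0.05, 0, 0.05],
    [0, 0, -0.04, 0, 0.05]
  ]
}}

```text
clock: 49.65
position: [0.4084, -0.1921, 0.2298]
eef_rot: [0.821, 0.571, 0.005, 0.005]
force: [0.3, 0.2, 0.8]
opening: 0.0502
grasp_force: 0.0
```

```bash
python3 -c "
from h import *
goto(.654,.037,.20,-20)
cs=camrig.calibration('top'); ctrl
shot('top','pics/f0.png')
im=cv2.imread('pics/f0.png'); H,S,V=cv2.split(cv2.cvtColor(im,cv2.COLOR_BGR2HSV))
m=((H>22)&(H<34)&(S>220)&(V>60)).astype(np.uint8); m[:,300:]=0
q=max(cv2.findContours(m,0,cv2.CHAIN_APPROX_NONE)[0],key=cv2.contourArea); e=cv2.fitEllipse(q); print(e,px2w(cs,*e[0],.014))
a=im[130:310,150:370]; cv2.imwrite('pics/f1.png',cv2.resize(a,None,fx=3.2,fy=3.2,interpolation=cv2.INTER_CUBIC))"
```

```text
pos [ 0.4084 -0.1921  0.2298] tooly [ 0.937 -0.349  0.014] toolz [ 0.014 -0.002 -1.   ]
move [0.3003 0.1499 0.0328] norm 0.337 turn -0.007
((206.5052947998047, 176.86947631835938), (46.63821029663086, 47.38127899169922), 80.546142578125) [0.62066064 0.05656738 0.014     ]
```

View pics/f1.png

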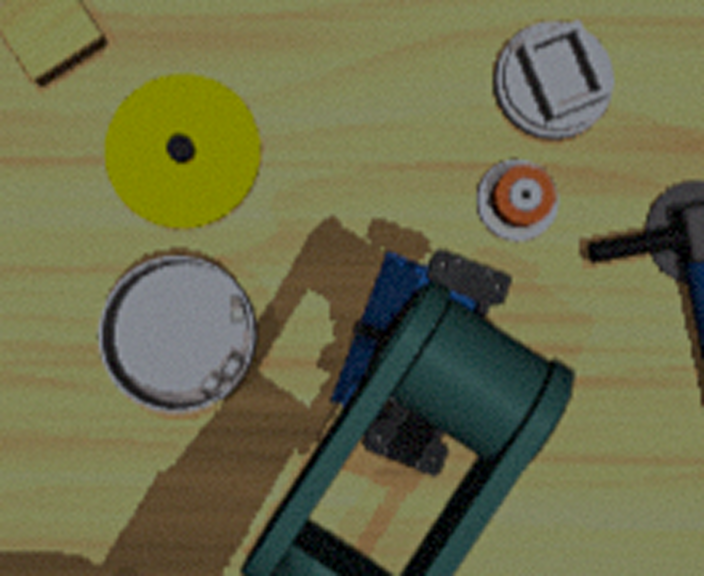

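The cover has been knocked to px (206,176). The nuts are in the tin: three show, and I'll check for the fourth from closer. The stack is fine.

```bash
python3 -c "
from h import *
c=camrig.calibration('top'); print(px2w(c,206.25,176.25,.046)); goto(.58,.03,.26,0)"
```

```text
[0.6188576 0.054296  0.046    ]
pos [ 0.411  -0.1937  0.2373] tooly [ 0.937 -0.348  0.027] toolz [ 0.025 -0.009 -1.   ]
move [ 0.2686  0.081  -0.0205] norm 0.281 turn -0.356
```

{"api": "drive_effector", "payload": {
  "offsets": [
    [0.04, 0.01, -0.005, 0, 0.07],
    [0.045, 0.013, -0.005, 0, 0.07],
    [0.045, 0.013, -0.005, 0, 0.07],
    [0.045, 0.013, -0.005, 0, 0.07],
    [0.045, 0.013, -0.005, 0, 0.07],
    [0.04, 0.013, -0.005, 0, 0.07],
    [0, 0, 0, -0.12, 0.07],
    [0, 0, 0, -0.12, 0.07]
  ]
}}

```text
clock: 50.5
position: [0.5694, 0.0271, 0.2577]
eef_rot: [0.744, 0.668, 0.004, 0.004]
force: [0.6, -0.2, -0.5]
opening: 0.0699
grasp_force: 0.0
```

{"api": "drive_effector", "payload": {
  "offsets": [
    [0, 0, 0, -0.12, 0.07],
    [0, 0, 0, 0, 0.07],
    [0, 0, 0, 0, 0.07]
  ]
}}

```text
clock: 50.8
position: [0.5687, 0.0256, 0.2582]
eef_rot: [0.707, 0.708, 0.004, 0.005]
force: [-0.9, -0.3, 1.5]
opening: 0.0701
grasp_force: 0.0
```

```bash
python3 -c "
from h import *
goto(.58,.03,.26,0)
shot('wrist','pics/c1.png',s=1.5625)"
```

```text
pos [0.5687 0.0256 0.2582] tooly [1.    0.001 0.012] toolz [ 0.012 -0.001 -1.   ]
move [ 0.0044  0.0113 -0.0016] norm 0.012 turn 0.001
```

View pics/c1.png

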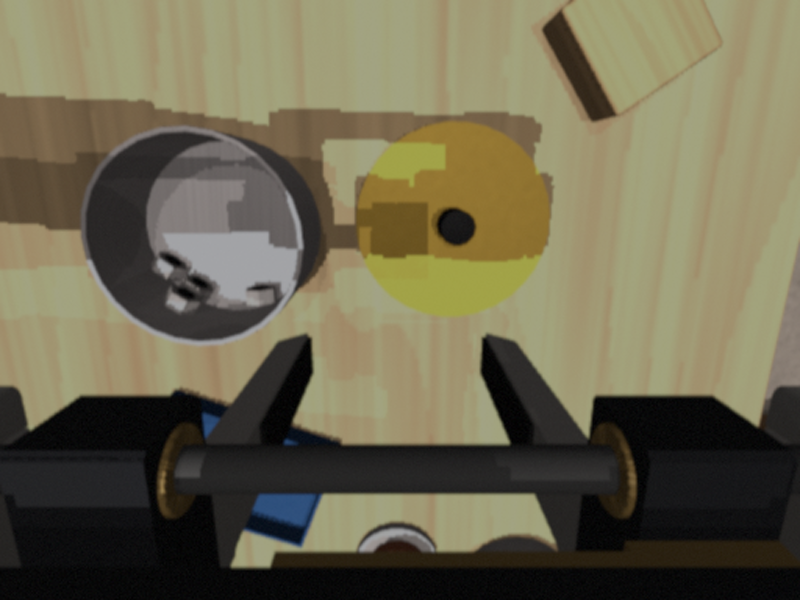

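All four nuts are in the tin. The rim spans x 83–303 and y 128–344, so its centre is at (193,236). The knob top is at (458,227) and the disc centre at (453.5,219).

```bash
python3 -c "
from h import *
c=dict(np.load('pics/c1.npz')); k=.64
print('tin',px2w(c,193*k,236*k,.09),'knob',px2w(c,458*k,227*k,.046),'disc',px2w(c,453.5*k,219*k,.014))
im=np.ascontiguousarray(c['im'][:,:,:]); g=cv2.GaussianBlur(cv2.cvtColor(im,cv2.COLOR_BGR2GRAY),(3,3),0)
ct=camrig.calibration('top'); print('top tin',px2w(ct,205.9,234,.09)); cs=camrig.calibration('scene'); print('scene tin',px2w(cs,317.8,164.3,.09))
goto(.6195,.054,.03,0)"
```

```text
tin [0.42510843 0.05514705 0.09      ] knob [0.62251975 0.05684223 0.046     ] disc [0.62298014 0.06038546 0.014     ]
top tin [0.42295227 0.04638369 0.09      ]
scene tin [0.42808962 0.05422064 0.09      ]
pos [0.5687 0.0255 0.2583] tooly [1.    0.002 0.012] toolz [ 0.012 -0.001 -1.   ]
move [0.0286 0.0481 0.2289] norm 0.236 turn 0.002
```

Create fit.py:
```python
from h import *
from scipy.optimize import minimize
th=np.linspace(0,2*np.pi,180,endpoint=False)
def proj(c,P):
    q=(P-c["T"][:3,3])@c["T"][:3,:3]@c["mtx"].T; return q[:,:2]/q[:,2:]
def score(G,c,x,y,rz):
    s=0
    for r,z in rz:
        uv=proj(c,np.c_[x+r*np.cos(th),y+r*np.sin(th),np.full(180,z)]).astype(np.float32)
        s+=cv2.remap(G,uv[:,0].reshape(-1,1),uv[:,1].reshape(-1,1),cv2.INTER_LINEAR).clip(0,60).mean()
    return s
def fit(im,c,x0,y0,rz,w=.02):
    im=cv2.GaussianBlur(np.ascontiguousarray(im).astype(np.float32),(3,3),0)
    G=sum(np.hypot(cv2.Sobel(im[:,:,i],cv2.CV_32F,1,0),cv2.Sobel(im[:,:,i],cv2.CV_32F,0,1)) for i in range(3))/6
    g=[(score(G,c,x,y,rz),x,y) for x in np.arange(x0-w,x0+w,.001) for y in np.arange(y0-w,y0+w,.001)]
    g.sort(reverse=True); return np.round(g[0],4),np.round(np.mean(g[:6],0),4)
```

Run:
```python
from fit import *
W=dict(np.load('pics/c1.npz')); T=dict(np.load('pics/f0.npz'))
cs=camrig.calibration('scene'); S=dict(im=camrig.read_camera('scene')[:,:,::-1],**cs)
for n,d in (('wrist',W),('top',T),('scene',S)):
    print(n,'tin',fit(d['im'],d,.424,.05,[(.08,.09),(.076,.09)]))
    print(n,'disc',fit(d['im'],d,.621,.057,[(.086,.014)]), 'knob',fit(d['im'],d,.621,.057,[(.015,.046)]))
```

```text
wrist tin (array([9.09167e+01, 4.24000e-01, 5.10000e-02]), array([8.64959e+01, 4.23800e-01, 5.08000e-02]))
wrist disc (array([29.7214,  0.622 ,  0.057 ]), array([28.7349,  0.622 ,  0.0565])) knob (array([6.0e+01, 6.2e-01, 5.8e-02]), array([5.8623e+01, 6.1980e-01, 5.7800e-02]))
top tin (array([1.055099e+02, 4.240000e-01, 4.800000e-02]), array([1.050959e+02, 4.240000e-01, 4.780000e-02]))
top disc (array([46.721,  0.621,  0.056]), array([46.2814,  0.6212,  0.0562])) knob (array([6.00e+01, 6.23e-01, 5.70e-02]), array([6.000e+01, 6.227e-01, 5.620e-02]))
scene tin (array([6.4612e+01, 4.2600e-01, 4.8000e-02]), array([6.44056e+01, 4.26500e-01, 4.85000e-02]))
scene disc (array([29.9654,  0.631 ,  0.062 ]), array([29.8713,  0.631 ,  0.0618])) knob (array([41.4701,  0.637 ,  0.057 ]), array([41.2789,  0.6365,  0.0573]))
```

```bash
python3 -c "
from h import *
goto(.6215,.0565,.07,0)"
```

```text
pos [0.5687 0.0255 0.2584] tooly [1.    0.002 0.012] toolz [ 0.012 -0.001 -1.   ]
move [0.0311 0.0506 0.189 ] norm 0.198 turn 0.002
```

{"api": "drive_effector", "payload": {
  "offsets": [
    [0.0155, 0.0255, 0.02, 0, 0.07],
    [0.0155, 0.0255, 0.02, 0, 0.07],
    [0, 0, 0.045, 0, 0.07],
    [0, 0, 0.045, 0, 0.07],
    [0, 0, 0.03, 0, 0.07],
    [0, 0, 0.025, 0, 0.07],
    [0, 0, 0, 0, 0.07],
    [0, 0, 0, 0, 0.07]
  ]
}}

```text
clock: 51.7
position: [0.6219, 0.0565, 0.0743]
eef_rot: [0.706, 0.708, 0.004, 0.004]
force: [0.6, -0.5, 0.0]
opening: 0.07
grasp_force: 0.0
```

```bash
python3 -c "
from h import *
goto(.6215,.0565,.033,0)"
```

```text
pos [0.6219 0.0565 0.0743] tooly [1.    0.003 0.012] toolz [ 0.012 -0.001 -1.   ]
move [ 0.     -0.0009  0.0413] norm 0.041 turn 0.003
```

{"api": "drive_effector", "payload": {
  "offsets": [
    [0, -0.0007, 0.03, 0, 0.07],
    [0, 0, 0.011, 0, 0.07],
    [0, 0, 0, 0, 0.07],
    [0, 0, 0, 0, 0.01],
    [0, 0, 0, 0, 0.01],
    [0, 0, 0, 0, 0.01],
    [0, 0, 0, 0, 0.01],
    [0, 0, 0, 0, 0.01]
  ],
  "clamp_n": 50
}}

```text
clock: 52.5
position: [0.6219, 0.0566, 0.0335]
eef_rot: [0.706, 0.708, 0.004, 0.005]
force: [-0.6, 0.0, 0.2]
opening: 0.0333
grasp_force: 0.0
```

{"api": "drive_effector", "payload": {
  "offsets": [
    [0, 0, -0.01, 0, 0.01],
    [0, 0, -0.03, 0, 0.01],
    [0, 0, -0.045, 0, 0.01],
    [0, 0, -0.045, 0, 0.01],
    [0, 0, -0.03, 0, 0.01],
    [0, 0, 0, 0, 0.01],
    [0, 0, 0, 0, 0.01]
  ]
}}

```text
clock: 53.2
position: [0.6192, 0.0567, 0.1921]
eef_rot: [0.706, 0.708, 0.003, 0.004]
force: [-0.9, 1.3, -5.9]
opening: 0.0295
grasp_force: 50.0
```

```bash
python3 -c "
from fit import *
goto(.424,.049,.19,0)
cs=camrig.calibration('top');im=camrig.read_camera('top')[:,:,::-1]; p=yaw()[0]
print(p,fit(im,cs,p[0],p[1],[(.086,p[2]-.019)],.015), ctrl.observe()['force'])"
```

```text
pos [0.6192 0.0567 0.1921] tooly [1.    0.004 0.011] toolz [ 0.011 -0.001 -1.   ]
move [-0.007  -0.1953 -0.    ] norm 0.195 turn 0.004
[0.61831125 0.05673948 0.1900053 ] (array([40.4937,  0.6183,  0.0567]), array([40.3288,  0.6183,  0.0572])) [-0.41836544 -0.65342794 -4.31574313]
```

{"api": "drive_effector", "payload": {
  "offsets": [
    [-0.001, -0.02, 0, 0, 0.01],
    [-0.001, -0.035, 0, 0, 0.01],
    [-0.001, -0.045, 0, 0, 0.01],
    [-0.001, -0.045, 0, 0, 0.01],
    [-0.001, -0.035, 0, 0, 0.01],
    [-0.001, -0.0155, 0, 0, 0.01],
    [0, 0, 0, 0, 0.01],
    [0, 0, 0, 0, 0.01]
  ]
}}

```text
clock: 54.05
position: [0.4234, 0.05, 0.1885]
eef_rot: [0.706, 0.708, 0.003, 0.003]
force: [0.7, -0.9, -3.5]
opening: 0.0291
grasp_force: 50.0
```

{"api": "drive_effector", "payload": {
  "offsets": [
    [0, 0, 0, 0, 0.01]
  ]
}}

```text
clock: 54.15
position: [0.4244, 0.05, 0.1893]
eef_rot: [0.706, 0.708, 0.003, 0.004]
force: [0.4, -0.5, -4.2]
opening: 0.0289
grasp_force: 50.0
```

```bash
python3 -c "
from fit import *
goto(.424,.049,.116,0)
s=camrig.calibration('scene');im=camrig.read_camera('scene')[:,:,::-1]; p=yaw()[0]
for h in(.015,.02,.025): print(fit(im,s,p[0],p[1],[(.086,p[2]-h)],.015)[0])
cv2.imwrite('pics/e1.png',im)"
```

```text
pos [0.4244 0.05   0.1893] tooly [1.    0.004 0.01 ] toolz [ 0.01  -0.001 -1.   ]
move [-0.0009 -0.0011  0.0733] norm 0.073 turn 0.004
[28.7865  0.4306  0.05  ]
[28.8175  0.4256  0.05  ]
[28.7036  0.4216  0.05  ]
```

{"api": "drive_effector", "payload": {
  "offsets": [
    [-0.001, -0.001, 0.03, 0, 0.01],
    [0, 0, 0.025, 0, 0.01],
    [0, 0, 0.008, 0, 0.01],
    [0, 0, 0.004, 0, 0.01],
    [0, 0, 0, 0, 0.01],
    [0, 0, 0, 0, 0.01]
  ]
}}

```text
clock: 54.8
position: [0.4251, 0.0489, 0.125]
eef_rot: [0.706, 0.708, 0.005, 0.005]
force: [-0.7, 0.5, -4.0]
opening: 0.0295
grasp_force: 50.0
```

{"api": "drive_effector", "payload": {
  "offsets": [
    [0, 0, 0.003, 0, 0.01],
    [0, 0, 0.002, 0, 0.01],
    [0, 0, 0, 0, 0.01]
  ]
}}

```text
clock: 55.1
position: [0.4241, 0.0489, 0.1187]
eef_rot: [0.706, 0.708, 0.004, 0.005]
force: [-0.8, -0.0, -4.3]
opening: 0.0291
grasp_force: 50.0
```

{"api": "drive_effector", "payload": {
  "offsets": [
    [0, 0, 0.002, 0, 0.01],
    [0, 0, 0.001, 0, 0.01],
    [0, 0, 0, 0, 0.01]
  ]
}}

```text
clock: 55.4
position: [0.4245, 0.0489, 0.1175]
eef_rot: [0.706, 0.708, 0.004, 0.005]
force: [-2.2, -0.2, 5.0]
opening: 0.0292
grasp_force: 50.1
```

{"api": "drive_effector", "payload": {
  "offsets": [
    [0, 0, 0.001, 0, 0.01],
    [0, 0, 0.001, 0, 0.01],
    [0, 0, 0, 0, 0.01]
  ]
}}

```text
clock: 55.7
position: [0.4246, 0.0489, 0.1173]
eef_rot: [0.706, 0.708, 0.004, 0.005]
force: [-4.4, -0.2, 12.9]
opening: 0.029
grasp_force: 50.2
```

Contact at z about 0.117 means the cover has seated. Now I release it, withdraw and check.

{"api": "drive_effector", "payload": {
  "offsets": [
    [0, 0, -0.002, 0, 0.02],
    [0, 0, 0, 0, 0.05],
    [0, 0, 0, 0, 0.07],
    [0, 0, 0, 0, 0.07],
    [0, 0, -0.03, 0, 0.07],
    [0, 0, -0.045, 0, 0.07],
    [0, 0, -0.045, 0, 0.07],
    [0, 0, -0.03, 0, 0.07]
  ]
}}

```text
clock: 56.5
position: [0.4232, 0.0491, 0.269]
eef_rot: [0.706, 0.708, 0.005, 0.006]
force: [-0.6, 0.0, -0.2]
opening: 0.0697
grasp_force: 0.0
```

{"api": "drive_effector", "payload": {
  "offsets": [
    [-0.045, 0.01, -0.01, 0, 0.07],
    [-0.045, 0.01, -0.01, 0, 0.07],
    [-0.045, 0.01, 0, 0, 0.07],
    [-0.04, 0.01, 0, 0, 0.07],
    [-0.04, 0.01, 0, 0, 0.07],
    [0, 0, 0, 0, 0.07]
  ]
}}

```text
clock: 57.1
position: [0.4734, -0.17, 0.2848]
eef_rot: [0.708, 0.706, 0.003, 0.004]
force: [0.1, 0.6, 0.7]
opening: 0.0696
grasp_force: 0.0
```

```bash
python3 -c "
from fit import *
out=[]
for n in('top','scene'):
    c=camrig.calibration(n);im=camrig.read_camera(n)[:,:,::-1]
    print(n,'cover',fit(im,c,.424,.049,[(.086,.096)])[1],'tin base',fit(im,c,.424,.049,[(.08,0)])[1])
    out.append(im[120:270,110:350] if n=='top' else im[100:250,170:410])
cv2.imwrite('pics/fin.png',cv2.resize(np.vstack(out),None,fx=2,fy=2,interpolation=cv2.INTER_CUBIC))
print(yaw()[0])"
```

```text
top cover [5.33917e+01 4.25300e-01 4.82000e-02] tin base [26.9721  0.444   0.0603]
scene cover [37.8328  0.4245  0.049 ] tin base [36.368   0.443   0.0605]
[ 0.47290545 -0.16628613  0.28568263]
```

View pics/fin.png

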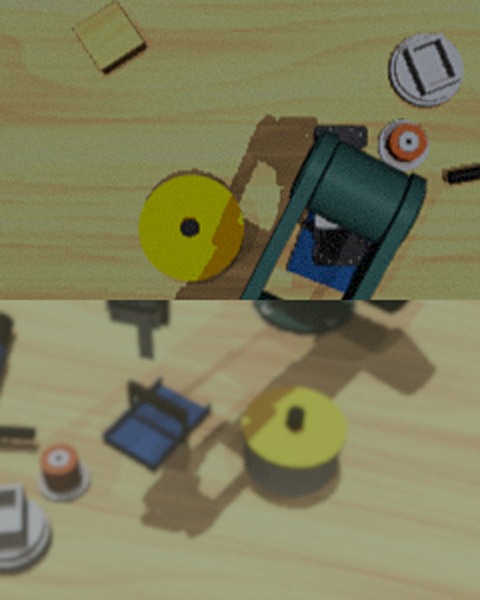

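The final view shows the cover seated and level, since both cameras agree on its height. The tray is flat and empty, and the wheels stand in one stack on the plate.

```bash
python3 -c "
from bench import ctrl, camrig, job
print(job.finish_job())"
```

```text
the job is handed in; nothing more can be done
None
```

The job is handed in after 57 s of robot time; the judge returned no verdict. The cameras show all four nuts in the tin, the cover seated level, the empty tray flat on the bench, and the four wheels stacked centred on the plate. One risk: levelling the tool took joint 5 to 2.6535 rad, just over its stated 2.65 limit.

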